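Fit the drill template on the drilling fixture

TASK

Get the blank ready for drilling: lay the drill template with the red handle on the drilling fixture, round hole over the tall pin and slot over the short one, and slide it lightly about until both pins are in and it sits flat and fully home on the blank; never force it down on the pins or drop it on them. Then swing the black latch fully across, square over the template, to lock it in. Leave the black-handled template and the other things on the bench where they are.

Things in the scene. Friction and masses are not known exactly. Their poses are not given: they have to be found in the camera images.
- fixture: Drilling fixture bolted to the bench: dark iron base 236 (x) x 155 (y) mm, top 26 mm above the bench. Origin on the bench under the nominal middle between the pins; x from the tall pin towards the short one, y towards the latch, z up. On the base lies a steel locator plate, see blank_top. A fitted template's underside rests on the blank, 44 mm above the origin
- blank_top (a point): nominal middle of the top of the steel blank, 98 x 62 mm, 44 mm above the bench. Blank and both pins sit on the locator plate (165 x 86 mm, top at 36 mm), set by hand in long slots and screwed tight: it does not move in use, but its tall pin stands up to 6 mm in fixture x and up to 6 mm in y off nominal, the line to the short pin is up to 0.07 rad off, differently each time, and no measured pose shows it
- pin_tall (a point): nominal top centre of the tall locating pin: 10 mm across, a steep 2 mm lead taper to 8.6 mm at the top, top 58 mm above the bench (14 mm above the blank); 65 mm from the fixture's origin along its -x. The true pin stands off this point with the hand-set locator plate, see blank_top. Plate on pin slides with friction 0.5 to 0.7
- pin_short (a point): nominal top centre of the short locating pin: 10 mm across, same taper, top 52 mm above the bench (8 mm above the blank); 65 mm from the fixture's origin along +x. Its true place is off in the same way
- template: The drill template to fit: loose aluminium plate 170 (x) x 78 (y) x 10 mm, 0.34 to 0.53 kg. Origin at the middle of its underside, z up. Round 12 mm locating hole at x = -65 mm, locating slot 16 (x) x 12 (y) mm at x = +65 mm, both straight through with no lead-in below; four 8 mm drill bushes between. Starts flat on the bench in either of two places
- template_round (a point): centre of the template's round locating hole, at the underside
- template_handle (a point): point in the middle of the template's red upright grip block, 38 mm above the template's underside. The block is 14 mm thick in template x and 50 mm long in y, and rises from the plate's top (10 mm) to 52 mm: grip it from above, fingers closing along template x
- latch (a joint): angle of the swing latch about its upright post. Near 0 (starts -0.45 to 0): parked, arm along fixture +x, clear of the template. Grows as the arm swings clockwise (from above) over the template; 1.571 is square across, arm along fixture -y; stop at 1.62. Stiff (about 2 N at the knob), stays where left. The arm passes 2 mm over a template that is home, but strikes the edge of one that is not
- latch_knob (a point): grip point on the latch's black upright round knob, 14 mm across and 40 mm tall (64 to 104 mm above the bench); the point lies on its axis, 90 mm above the bench, 40 mm from the pivot; the latch is lower than 68 mm elsewhere
- latch_pivot (a point): the latch's pivot axis, at fixture x = 52, y = 74 mm, 56 mm above the bench (height of the arm's underside). The arm is 16 mm wide, 8 mm thick, and reaches 58 mm from here
- spare: another drill template, not for this job: aluminium plate 140 x 70 x 10 mm with a black grip block of the same size; origin at the middle of the underside. Leave it
- flange_a: turned dark steel flange, 68 mm across, 42 mm tall; origin under its middle. Leave it
- flange_b: a second such flange. Leave it
- blanks: stack of four steel blanks, 62 x 98 x 32 mm; origin under its middle. Leave it
- screwdriver: yellow-handled screwdriver, lying, 150 mm long, 26 mm thick; origin under its middle. Leave it
- wrench: steel spanner lying flat, 180 mm long; origin under its middle. Leave it
- oiler: green oil can, 64 mm across, 155 mm tall with its spout; origin under its middle. Leave it
- tin: open steel tin, 90 x 120 x 30 mm; origin under its middle. Leave it

How it is judged:
By the outcome, as a careful person would: the job done as asked, in the order asked, and still so for the second after the job is handed in, with the robot touching nothing.
It also fails if it takes over 70 s, if anything falls off the work surface, if the arm or the gripper's body presses on something with over 40 N, if the wrist force passes 120 N, or if a joint passes its speed limit or range.

ROBOT

A 6-joint arm with a two-finger parallel gripper is mounted at the origin on the work surface. World frame = base frame: x ahead of the robot, y to its left, z up, the work surface at z = 0. Lengths are in m, angles in degrees, forces in N, time in s.
With the tool pointing down it reaches from about 0.325 to 1 m from the base axis. Payload 5.1 kg.
Tool frame: the origin (TCP) lies at the very end of the fingers, on their centre line; the grasp point (between the pads) lies 19 mm behind it; z points along the fingers, y is the direction in which the jaws open and shut (so a half turn about z gives the same grasp; the last joint's range is limited). The gripper opens to 85 mm and grips with 20 to 120 N. Pads are 22 mm wide; open, the fingers measure 114 mm over their backs; the gripper's body (76 mm by 85 mm) begins 54 mm behind the grasp point. The pads swing forward as they close: fully open they stand 13 mm farther back than shut.
Start: joints at [-75.894, 7.093, 94.555, -0, 78.352, -4.733], TCP at [0.21, -0.615, 0.231] pointing down, gripper open.
Joint ranges: [-149.61, 149.61], [-58.7, 133.49], [1.44, 155.28], [-77.14, 257.14], [18.33, 153.61], [-166.67, 166.67]. Speed limits (degrees/s): [147.25, 147.25, 180, 180, 180, 180].

INTERFACE

Orientations are given as a 3x3 rotation matrix whose columns are the frame's x, y, z axes.
In Python, from station import bot gives the robot as it stands.
- The arm moves only by the shell command python3 -m pendant 'ROWS' [FORCE]. ROWS is text: rows parted by semicolons, each of 7 numbers parted by spaces: the turn, a rotation vector about the tool's x, y, z in units of 5 degrees (1.0 is 5 degrees), then the shift along the tool's x, y, z in units of 25 mm (1.0 is 25 mm), then the closure, from 0 (fully open) to 1 (shut). In form: ax ay az x y z claw; .... A call has 1 to 5 rows; each row shifts and turns the pose as measured when the row begins, along the tool's axes as they then stand; what a row does not reach is not made up. A row lasts 1/12 s, in which the tool goes at most 41.7 mm and 7.16 degrees, less where a joint would pass 70% of its speed; a pose out of reach is approached as far as the arm can. A call is refused whole if a number of a shift passes 1 or a number of a turn 1, either way. A call with a gripper value outside its range is refused whole. The fingers move at their own pace and stop on an object; FORCE is the grip in N (left out, the last holds). Time passes only in rows, so rows that do not move let the fingers close. It gives the time, the measured TCP pose, the force and the opening at its end, in the units of the state.
- bot.sense(): the state, without advancing time (a new reading comes with each control period).
- bot.capture(name): name is "scene" or "top" or "wrist"; returns (picture, depth): 480x640x3 uint8, red, green, blue; 480x640 float32, m along the optical axis (not along the pixel's ray), 0 where there is no reading.
- bot.camera_model(name): a dict with "intrinsics" (3x3 intrinsics, pixels), "extrinsics" (4x4, takes a point from camera to world coordinates). Camera axes: x right, y down, z forward; pixel columns grow to the right and rows downward; lengths in m; the calibration is good to about 2 mm. A picture is of the moment at which its call begins: read the wrist's pose just before it. camera_model takes no time and is no camera call; for the wrist camera it gives the pose at the moment of the call.
- bot.close_job(): hands the job in, once; it reports no verdict.
The state is a dict: "time_s": time; "joints": joint angles; "qd": joint speeds; "joint_torque": joint torques, N m; "tcp_pos": TCP position; "eef_rot": TCP orientation; "wrist_force": force on the tool from outside, world axes, zero at the start; "ft_torque": the same for the moment, N m; "gripper_width": finger opening in m.
Only numpy, scipy, OpenCV 4.12 (cv2) and the standard library are available. Lean on these libraries where they do the work, as an engineer would, in place of code of your own. Each camera call takes 0.05 s, during which the arm holds its last target.

## Working session

There is one attempt and no reset: what is moved stays moved. The work goes in short steps, Python scripts to look and compute and a shell command to move; the robot and the scene stay as the last step left them, time stands still between calls to the robot, and variables do not carry over. Pictures are saved under pics/ and viewed, and the job is handed in when it is done.

```bash
ls; mkdir -p pics
python3 - <<'E'
from station import bot
import cv2,numpy as np
s=bot.sense();print(s)
for n in ["scene","top","wrist"]:
    cm=bot.camera_model(n);print(n,cm)
    p,d=bot.capture(n);cv2.imwrite(f"pics/{n}0.png",p[:,:,::-1]);np.savez(f"pics/{n}0.npz",p=p,d=d,K=cm["intrinsics"],T=cm["extrinsics"])
E
```

```text
pics
{'time_s': 0.0, 'joints': array([-7.58910008e+01,  7.13405519e+00,  9.46339346e+01, -1.35851139e-03,
        7.83503612e+01, -4.73282157e+00]), 'qd': array([-0.0207702 ,  0.08732614, -0.08564003, -0.04162113, -0.00272353,
        0.04528661]), 'joint_torque': array([-2.58843102e-04, -4.23611319e+01, -3.65449655e+01, -7.25032578e-05,
        6.96447969e-03,  2.02924832e-05]), 'tcp_pos': array([ 0.20973851, -0.61459375,  0.23004821]), 'eef_rot': array([[ 9.46412268e-01,  3.22960590e-01, -5.26050581e-04],
       [ 3.22960984e-01, -9.46410171e-01,  1.99764055e-03],
       [ 1.47299548e-04, -2.06048533e-03, -9.99997866e-01]]), 'wrist_force': array([ 0.68541957, -0.69929646,  0.29588184]), 'ft_torque': array([-0.02759091,  0.01220959,  0.00791668]), 'gripper_width': 0.08572426929647084}
scene {'intrinsics': array([[515.66456364,   0.        , 315.13433931],
       [  0.        , 515.66456364, 237.64674482],
       [  0.        ,   0.        ,   1.        ]]), 'extrinsics': array([[ 0.30673103,  0.76349361, -0.56832524,  1.15384605],
       [ 0.95177671, -0.24986686,  0.17801022, -0.21
[... 302 characters left out ...]
]]), 'extrinsics': array([[ 0.02321165, -0.99586861,  0.08778916,  0.44715871],
       [-0.99968931, -0.02232319,  0.01108884, -0.0465737 ],
       [-0.00908329, -0.08801928, -0.99607736,  1.25150523],
       [ 0.        ,  0.        ,  0.        ,  1.        ]])}
wrist {'intrinsics': array([[337.83492567,   0.        , 314.85847005],
       [  0.        , 337.83492567, 235.13049156],
       [  0.        ,   0.        ,   1.        ]]), 'extrinsics': array([[ 0.32262636, -0.91147898, -0.25518286,  0.27448511],
       [-0.94652402, -0.31128502, -0.08481699, -0.59407066],
       [-0.0021257 ,  0.26890091, -0.9631655 ,  0.37323433],
       [ 0.        ,  0.        ,  0.        ,  1.        ]])}
```

View pics/scene0.png

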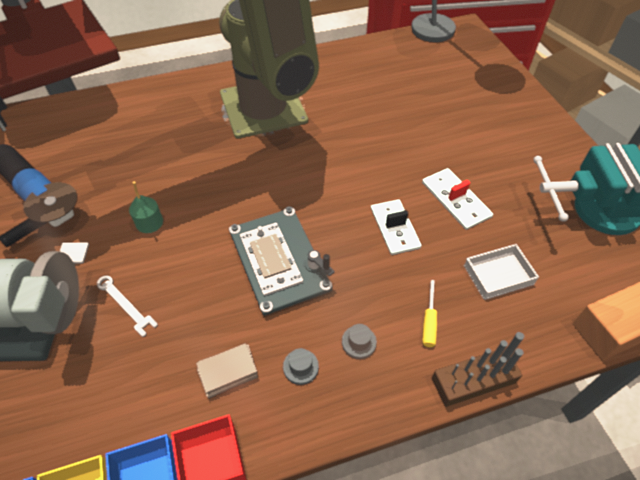

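View pics/top0.png

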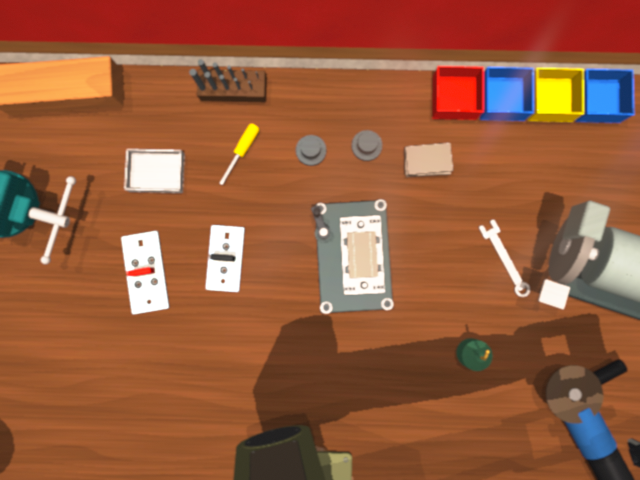

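View pics/wrist0.png

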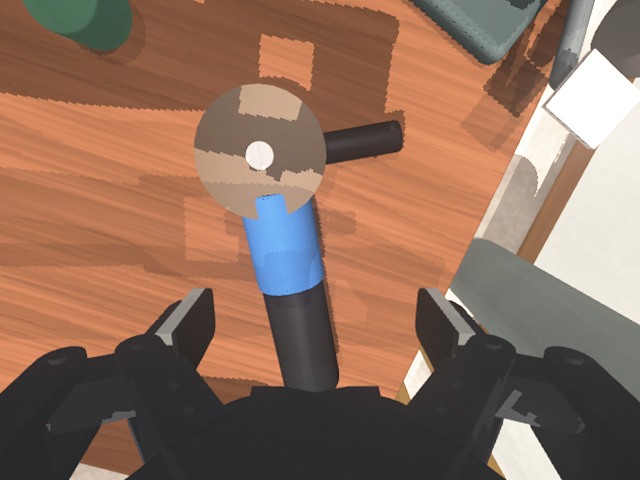

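Run:
```python
import cv2,numpy as np
p=cv2.imread("pics/top0.png")
a=cv2.resize(p[225:320,110:255],None,fx=5,fy=5,interpolation=cv2.INTER_CUBIC)
b=cv2.resize(p[190:320,300:405],None,fx=4.5,fy=4.5,interpolation=cv2.INTER_CUBIC)
cv2.imwrite("pics/za.png",a);cv2.imwrite("pics/zb.png",b)
s=cv2.imread("pics/scene0.png")
cv2.imwrite("pics/zc.png",cv2.resize(s[160:240,360:500],None,fx=5,fy=5,interpolation=cv2.INTER_CUBIC))
```

```text
(no output)
```

View pics/za.png

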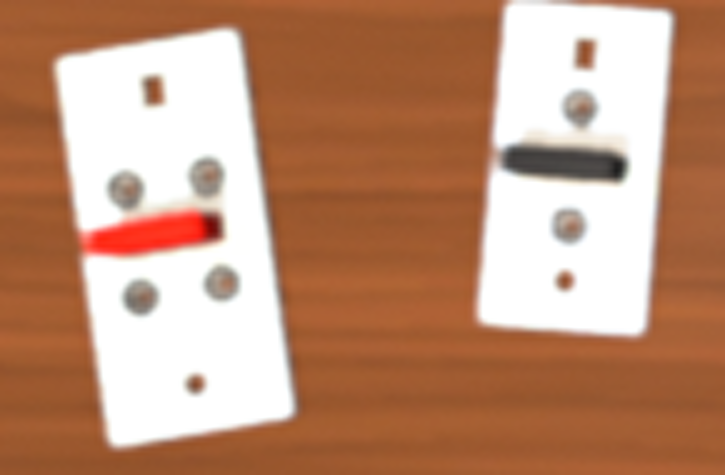

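View pics/zb.png

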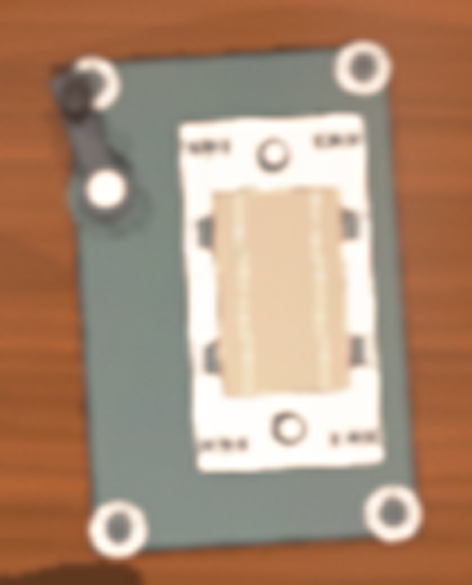

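View pics/zc.png

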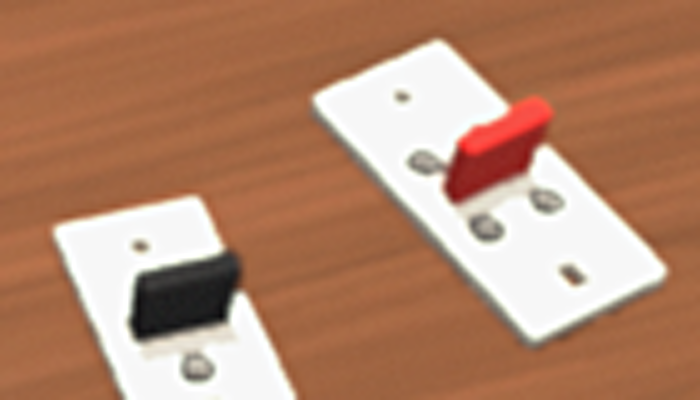

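```bash
cat > h.py <<'E'
import numpy as np,cv2
def ray(K,T,uv,z):
    d=np.linalg.inv(K)@np.array([uv[0],uv[1],1.]); d=T[:3,:3]@d; o=T[:3,3]
    return o+d*(z-o[2])/d[2]
def proj(K,T,P):
    q=T[:3,:3].T@(np.asarray(P)-T[:3,3]); q=K@q; return q[:2]/q[2]
def load(n):
    f=np.load(f"pics/{n}.npz"); return f['p'],f['d'],f['K'],f['T']
def snap(n,name):
    from station import bot
    s=bot.sense(); cm=bot.camera_model(n); p,d=bot.capture(n)
    cv2.imwrite(f"pics/{name}.png",p[:,:,::-1]); np.savez(f"pics/{name}.npz",p=p,d=d,K=cm["intrinsics"],T=cm["extrinsics"],tp=s['tcp_pos'],R=s['eef_rot'],w=s['gripper_width'])
    return p,d,cm["intrinsics"],cm["extrinsics"],s
def axes(R): return f"tool yaw(y axis in world) {np.degrees(np.arctan2(R[1,1],R[0,1])):.2f}"
def toolmove(s,dw,dyaw=0):
    """world shift -> tool axes units; yaw in deg about world z"""
    R=s['eef_rot']; return (R.T@np.asarray(dw))/0.025, R.T@np.array([0,0,dyaw/5])
E
python3 - <<'E'
from h import *
for n in ["top0","scene0"]:
    p,d,K,T=load(n)
    hsv=cv2.cvtColor(p,cv2.COLOR_RGB2HSV)
    w=((hsv[...,1]<40)&(hsv[...,2]>190)).astype(np.uint8)
    cs,_=cv2.findContours(w,cv2.RETR_EXTERNAL,cv2.CHAIN_APPROX_NONE)
    for c in cs:
        if cv2.contourArea(c)<300: continue
        m=c.reshape(-1,2).mean(0)
        pts=np.array([ray(K,T,q,0.010)[:2]*1000 for q in c.reshape(-1,2)],np.float32)
        r=cv2.minAreaRect(pts); print(n,m.round(),"rect@10mm",np.round(r[0],1),np.round(r[1],1),round(r[2],2))
    red=((hsv[...,1]>150)&(hsv[...,2]>90)&((hsv[...,0]<4)|(hsv[...,0]>176))).astype(np.uint8)
    cs,_=cv2.findContours(red,cv2.RETR_EXTERNAL,cv2.CHAIN_APPROX_NONE)
    for c in cs:
        a=cv2.contourArea(c)
        if 40<a<2000:
            r=cv2.minAreaRect(c);print(n,'red',r,a)
E
```

```text
top0 [554. 294.] rect@10mm [ 452.1 -534.5] [55.5 49. ] 72.75
top0 [625. 264.] rect@10mm [ 523.6 -692. ] [82.7 96.9] 72.42
top0 [144. 271.] rect@10mm [478.9 359. ] [173.1  81.4] 11.12
top0 [224. 258.] rect@10mm [513.4 184.2] [ 73.7 143.6] 87.16
top0 [503. 255.] rect@10mm [ 524.9 -422.3] [173.9  38.3] 23.17
top0 [362. 255.] rect@10mm [ 527.9 -116.3] [171.5  91.1] 4.18
top0 [594. 221.] rect@10mm [ 613.2 -623.9] [43.7 74.9] 72.16
top0 [ 54. 219.] rect@10mm [592.9 582.3] [ 79.5 193.6] 82.01
top0 [156. 171.] rect@10mm [702.2 346. ] [ 83.5 109.1] 1.24
top0 red ((139.98648071289062, 271.4189758300781), (6.082762718200684, 26.468236923217773), 80.53767395019531) 118.5
scene0 [619. 405.] rect@10mm [1022.6  404.4] [ 35.  106.4] 10.29
scene0 [126. 304.] rect@10mm [ 528.6 -432.3] [178.1  36.7] 29.37
scene0 [ 29. 293.] rect@10mm [ 440.5 -619.4] [49.2 80.5] 72.73
scene0 [  6. 276.] rect@10mm [ 386.6 -659. ] [106.4  41.4] 2.19
scene0 [497. 270.] rect@10mm [693.4 354.3] [ 92.6 123.4] 0.16
scene0 [ 74. 250.] rect@10mm [ 361.1 -529.7] [57.8 48.8] 71.88
scene0 [271. 258.] rect@10mm [ 506.9 -114.5] [174.3  90.8] 4.13
scene0 [395. 225.] rect@10mm [513.9 181.6] [ 73.6 143.8] 87.38
scene0 [456. 196.] rect@10mm [479.2 355.9] [174.1  81.8] 11.31
scene0 [554. 187.] rect@10mm [527.7 611.5] [ 84.2 202.4] 70.16
scene0 [174.  50.] rect@10mm [-336.6 -194.5] [326.   82.5] 88.43
scene0 [340.  20.] rect@10mm [-332.9  351.6] [203.1  87.5] 88.52
scene0 [156.  12.] rect@10mm [-547.9 -245. ] [494.4 211.9] 71.5
scene0 red ((459.0000305175781, 189.50001525878906), (10.733125686645508, 24.59674644470215), 63.43495178222656) 188.5
scene0 red ((460.9384765625, 0.0358426570892334), (2.9939072132110596, 48.02991485595703), 86.34777069091797) 46.5
scene0 red ((399.0, 16.0), (32.0, 64.0), 90.0) 1271.0
```

Run:
```python
from h import *
for n in ["top0","scene0"]:
    p,d,K,T=load(n)
    hsv=cv2.cvtColor(p,cv2.COLOR_RGB2HSV)
    w=((hsv[...,1]<40)&(hsv[...,2]>190)).astype(np.uint8)
    cs,_=cv2.findContours(w,cv2.RETR_EXTERNAL,cv2.CHAIN_APPROX_NONE)
    for c in cs:
        m=c.reshape(-1,2).mean(0)
        if np.hypot(*(m-([362,255] if n=="top0" else [271,258])))>5 or cv2.contourArea(c)<300: continue
        pts=np.array([ray(K,T,q,0.036)[:2]*1000 for q in c.reshape(-1,2)],np.float32)
        r=cv2.minAreaRect(pts); print(n,"locator@36",np.round(r[0],1),np.round(r[1],1),round(r[2],2))
from station import bot
s=bot.sense(); R=s['eef_rot']
tgt=np.array([0.505,-0.135,0.16])
print(toolmove(s,tgt-s['tcp_pos'],75))
```

```text
top0 locator@36 [ 526.2 -114.9] [167.9  89.2] 4.18
scene0 locator@36 [ 524.9 -117.2] [169.5  88.2] 4.13
(array([ 17.37383457, -14.34356572,   2.83863477]), array([ 2.25511329e-03, -2.42840629e-02, -1.49999802e+01]))
```

```bash
cat > plan.py <<'E'
import sys,numpy as np
from station import bot
from scipy.spatial.transform import Rotation as Ro
# usage: plan.py x y z yaw_of_tool_y_deg [rows]  -> suggestions for first rows (mm -> units)
x,y,z,yaw=map(float,sys.argv[1:5]); n=int(sys.argv[5]) if len(sys.argv)>5 else None
s=bot.sense(); R=s['eef_rot'];p=s['tcp_pos']
yv=np.array([np.cos(np.radians(yaw)),np.sin(np.radians(yaw)),0]); zv=np.array([0,0,-1.]); xv=np.cross(yv,zv)
G=np.stack([xv,yv,zv],1); rv=Ro.from_matrix(R.T@G).as_rotvec()
d=np.array([x,y,z])-p
tu=np.degrees(rv)/5
print("total turn units",tu.round(2),"shift tool units",(R.T@d/0.025).round(2), "pos",(p*1000).round(1))
if n is None:
    n=max(1,int(np.ceil(max(np.abs(tu).max(), np.linalg.norm(d)/0.025/1.0))))
for i in range(min(n,25)):
    Ri=R@Ro.from_rotvec(rv*i/n).as_matrix()
    print(" ".join(f"{v:.2f}" for v in np.r_[tu/n, Ri.T@d/n/0.025]),end=";\n" if i%5==4 else "; ")
print("rows",n)
E
python3 plan.py 0.525 -0.14 0.19 4.1
```

```text
total turn units [-1.000e-02 -1.000e-02 -1.505e+01] shift tool units [ 18.07 -13.9    1.64] pos [ 209.7 -614.7  230.3]
-0.00 -0.00 -0.65 0.79 -0.60 0.07; -0.00 -0.00 -0.65 0.82 -0.56 0.07; -0.00 -0.00 -0.65 0.85 -0.51 0.07; -0.00 -0.00 -0.65 0.88 -0.46 0.07; -0.00 -0.00 -0.65 0.90 -0.41 0.07;
-0.00 -0.00 -0.65 0.92 -0.36 0.07; -0.00 -0.00 -0.65 0.94 -0.31 0.07; -0.00 -0.00 -0.65 0.96 -0.25 0.07; -0.00 -0.00 -0.65 0.97 -0.20 0.07; -0.00 -0.00 -0.65 0.98 -0.14 0.07;
-0.00 -0.00 -0.65 0.99 -0.08 0.07; -0.00 -0.00 -0.65 0.99 -0.03 0.07; -0.00 -0.00 -0.65 0.99 0.03 0.07; -0.00 -0.00 -0.65 0.99 0.09 0.07; -0.00 -0.00 -0.65 0.98 0.14 0.07;
-0.00 -0.00 -0.65 0.97 0.20 0.07; -0.00 -0.00 -0.65 0.96 0.25 0.07; -0.00 -0.00 -0.65 0.94 0.31 0.07; -0.00 -0.00 -0.65 0.92 0.36 0.07; -0.00 -0.00 -0.65 0.90 0.41 0.07;
-0.00 -0.00 -0.65 0.88 0.46 0.07; -0.00 -0.00 -0.65 0.85 0.51 0.07; -0.00 -0.00 -0.65 0.82 0.56 0.07; rows 23
```

```bash
python3 -m pendant '0 0 -.65 .8 -.6 0 0; 0 0 -.65 .82 -.56 0 0; 0 0 -.65 .85 -.5 0 0; 0 0 -.65 .88 -.46 0 0; 0 0 -.65 .9 -.4 0 0'
python3 plan.py 0.525 -0.14 0.19 4.1 | head -5
```

```text
time_s: 0.57
tcp_pos: [0.2775, -0.5106, 0.2272]
eef_rot: [[0.815, 0.579, -0.003], [0.579, -0.815, 0.005], [0.001, -0.005, -1.0]]
wrist_force: [0.5, -0.4, 0.9]
gripper_width: 0.0855
total turn units [ -0.05  -0.04 -11.75] shift tool units [16.65 -6.35  1.53] pos [ 277.5 -510.6  227.2]
-0.00 -0.00 -0.65 0.93 -0.35 0.09; -0.00 -0.00 -0.65 0.94 -0.30 0.08; -0.00 -0.00 -0.65 0.96 -0.25 0.08; -0.00 -0.00 -0.65 0.97 -0.19 0.08; -0.00 -0.00 -0.65 0.98 -0.13 0.08;
-0.00 -0.00 -0.65 0.99 -0.08 0.08; -0.00 -0.00 -0.65 0.99 -0.02 0.08; -0.00 -0.00 -0.65 0.99 0.03 0.08; -0.00 -0.00 -0.65 0.99 0.09 0.08; -0.00 -0.00 -0.65 0.98 0.15 0.08;
-0.00 -0.00 -0.65 0.97 0.20 0.08; -0.00 -0.00 -0.65 0.96 0.26 0.08; -0.00 -0.00 -0.65 0.94 0.31 0.08; -0.00 -0.00 -0.65 0.92 0.36 0.08; -0.00 -0.00 -0.65 0.90 0.42 0.08;
-0.00 -0.00 -0.65 0.87 0.47 0.08; -0.00 -0.00 -0.65 0.85 0.51 0.08; -0.00 -0.00 -0.65 0.82 0.56 0.08; rows 18
```

```bash
python3 -m pendant '0 0 -.65 .95 -.35 0 0; 0 0 -.65 .97 -.3 0 0; 0 0 -.65 .98 -.25 0 0; 0 0 -.65 1 -.2 0 0; 0 0 -.65 1 -.13 0 0' >/dev/null
python3 -m pendant '0 0 -.65 1 -.08 .05 0; 0 0 -.65 1 -.02 .05 0; 0 0 -.65 1 .03 .05 0; 0 0 -.65 1 .1 .05 0; 0 0 -.65 1 .15 .05 0'
python3 plan.py 0.525 -0.14 0.17 4.1
```

```text
time_s: 1.4
tcp_pos: [0.4196, -0.2868, 0.2182]
eef_rot: [[0.351, 0.936, -0.005], [0.936, -0.351, 0.009], [0.006, -0.008, -1.0]]
wrist_force: [-0.2, -0.3, -0.1]
gripper_width: 0.0851
total turn units [-0.07 -0.09 -4.93] shift tool units [6.97 1.9  1.96] pos [ 419.6 -286.8  218.2]
-0.01 -0.01 -0.62 0.87 0.24 0.24; -0.01 -0.01 -0.62 0.86 0.28 0.24; -0.01 -0.01 -0.62 0.84 0.33 0.24; -0.01 -0.01 -0.62 0.82 0.37 0.24; -0.01 -0.01 -0.62 0.80 0.42 0.24;
-0.01 -0.01 -0.62 0.78 0.46 0.24; -0.01 -0.01 -0.62 0.75 0.50 0.24; -0.01 -0.01 -0.62 0.72 0.54 0.24; rows 8
```

```bash
python3 -m pendant '0 0 -.65 .9 .25 .25 0; 0 0 -.65 .9 .3 .25 0; 0 0 -.65 .88 .35 .25 0; 0 0 -.65 .85 .4 .25 0; 0 0 -.65 .82 .43 .25 0' >/dev/null
python3 -m pendant '0 0 -.65 .8 .48 .25 0; 0 0 -.65 .75 .5 .25 0; 0 0 -.6 .75 .56 .25 0; 0 0 -.1 .1 .1 0 0; 0 0 0 0 0 0 0'
python3 - <<'E'
from h import *
snap("wrist","w1")
E
python3 plan.py 0.525 -0.14 0.17 4.1
```

```text
time_s: 2.23
tcp_pos: [0.5322, -0.117, 0.1643]
eef_rot: [[-0.13, 0.992, -0.008], [0.991, 0.13, 0.01], [0.011, -0.006, -1.0]]
wrist_force: [0.2, -0.7, 0.2]
gripper_width: 0.0851
total turn units [-0.08 -0.12  0.66] shift tool units [-0.86 -0.39 -0.24] pos [ 531.9 -117.3  164.1]
-0.08 -0.12 0.66 -0.86 -0.39 -0.24; rows 1
```

View pics/w1.png

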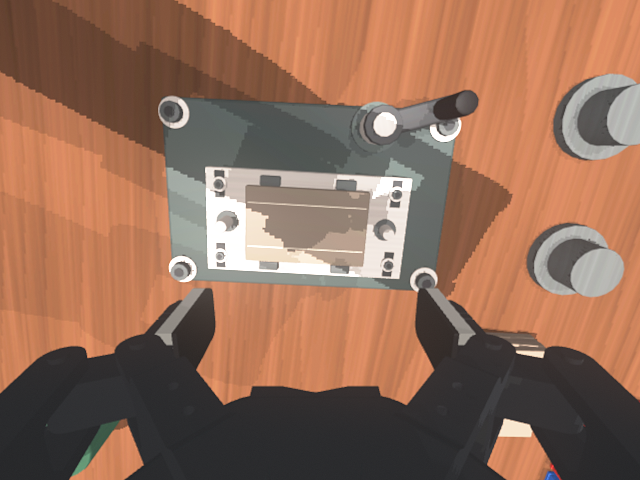

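```bash
python3 -m pendant '-.08 -.12 .66 -.6 -.3 .8 0; 0 0 0 -.3 -.1 .8 0; 0 0 0 0 0 .2 0; 0 0 0 0 0 0 0'
python3 - <<'E'
from h import *
snap("wrist","w2")
p=cv2.imread("pics/w2.png")
cv2.imwrite("pics/w2z.png",cv2.resize(p[40:340,120:520],None,fx=2,fy=2,interpolation=cv2.INTER_CUBIC))
E
python3 plan.py 0.525 -0.14 0.12 4.1
```

```text
time_s: 2.62
tcp_pos: [0.5241, -0.1445, 0.1205]
eef_rot: [[-0.064, 0.998, 0.004], [0.998, 0.064, -0.003], [-0.003, 0.004, -1.0]]
wrist_force: [-0.7, -0.1, 0.3]
gripper_width: 0.0853
total turn units [ 0.05  0.04 -0.08] shift tool units [0.18 0.04 0.04] pos [ 524.3 -144.5  120.9]
0.05 0.04 -0.08 0.18 0.04 0.04; rows 1
```

View pics/w2z.png

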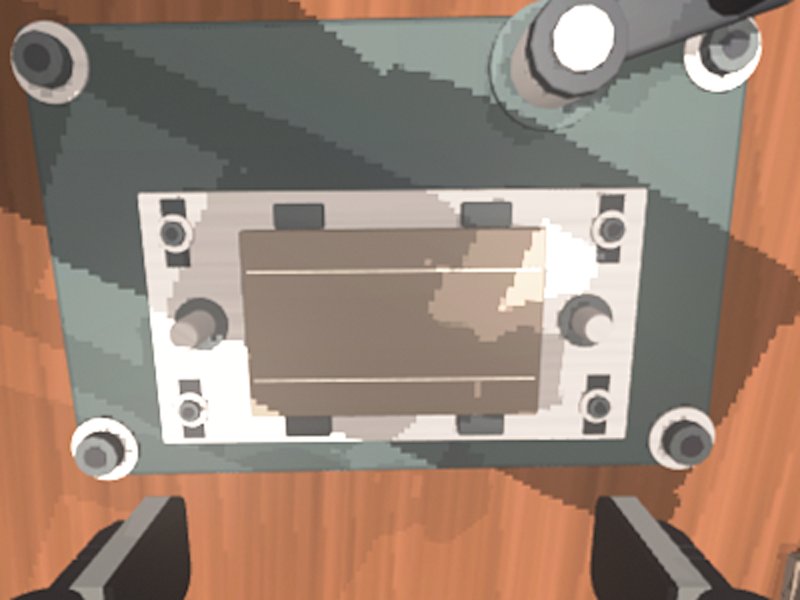

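Run:
```python
from h import *
for n in ["w1","w2"]:
    p,d,K,T=load(n)
    v,u=np.mgrid[:480,:640]; X=np.stack([(u-K[0,2])/K[0,0]*d,(v-K[1,2])/K[1,1]*d,d],-1)@T[:3,:3].T+T[:3,3]
    X*=1000
    np.save(f"pics/{n}_X.npy",X)
    Z=X[...,2]
    pts0=X[(d>0)&(v<290)]
    m=(d>0)&(v<290)&(X[...,0]>420)&(X[...,0]<640)&(X[...,1]>-200)&(X[...,1]<-20)
    h,e=np.histogram(Z[m],bins=np.arange(-6,110,2)); print(n,[(int(a),int(b)) for a,b in zip(e,h) if b>15])
    for nm,c,zlo,zhi in [("tall",(461,-121),49,64),("short",(590,-112),47,58)]:
        q=m&(np.hypot(X[...,0]-c[0],X[...,1]-c[1])<22)&(Z>zlo)&(Z<zhi)
        if q.sum(): print(nm,q.sum(),X[q].mean(0).round(1),np.ptp(X[q],0).round(1),"px",u[q].mean().round(1),v[q].mean().round(1),"z med",np.median(Z[q]).round(1))
```

```text
w1 [(-2, 218), (0, 991), (2, 27), (22, 49), (24, 5220), (26, 17481), (28, 929), (30, 501), (32, 110), (34, 2128), (36, 7450), (38, 651), (40, 499), (42, 2528), (44, 7090), (46, 154), (48, 34), (50, 51), (52, 102), (54, 16), (56, 47), (58, 97), (60, 21), (62, 389), (64, 1069), (66, 337), (68, 148), (76, 22), (82, 16), (84, 18), (88, 16), (92, 25), (96, 19), (98, 18), (100, 21), (102, 98), (104, 91)]
tall 171 [ 459.9 -120.7   56.9] [ 9.6  9.1 11.2] px 221.3 225.5 z med 58.1
short 135 [ 587.8 -111.6   52. ] [9.3 9.5 7.1] px 387.1 233.7 z med 52.3
w2 [(-2, 782), (0, 2875), (2, 49), (22, 36), (24, 8136), (26, 26732), (28, 1323), (30, 802), (32, 150), (34, 3444), (36, 11203), (38, 857), (40, 721), (42, 3966), (44, 10742), (46, 226), (48, 66), (50, 116), (52, 167), (54, 34), (56, 97), (58, 185), (60, 92), (62, 714), (64, 1900), (66, 604), (68, 273), (70, 42), (72, 41), (74, 43), (76, 45), (78, 46), (80, 41), (82, 52), (84, 49), (86, 58), (88, 55), (90, 54), (92, 62), (94, 55), (96, 64), (98, 65), (100, 72), (102, 196), (104, 206)]
tall 257 [ 460.  -120.9   57.1] [ 9.9  9.9 10.9] px 213.2 206.4 z med 58.0
short 210 [ 587.6 -111.9   51.8] [9.3 9.7 6.9] px 417.3 203.3 z med 52.2
```

Run:
```python
from h import *
for n in ["w1","w2"]:
    p,d,K,T=load(n); X=np.load(f"pics/{n}_X.npy"); Z=X[...,2]; P=[]
    for nm,c,zt in [("tall",(460,-121),58),("short",(588,-112),52)]:
        q=(d>0)&(np.hypot(X[...,0]-c[0],X[...,1]-c[1])<14)&(abs(Z-zt)<1.6)
        A=X[q]; mm=(A.min(0)+A.max(0))/2
        # mask pixel centroid -> ray at height
        vv,uu=np.nonzero(q); (cx,cy),r=cv2.minEnclosingCircle(np.stack([uu,vv],1).astype(np.float32))
        print(n,nm,q.sum(),A.mean(0).round(2),"midrange",mm.round(2),np.ptp(A,0).round(1),"ray",(ray(K,T,(uu.mean(),vv.mean()),zt/1000)*1000).round(2),(ray(K,T,(cx,cy),zt/1000)*1000).round(2)); P.append(A.mean(0))
    D=P[1]-P[0]; print(np.hypot(*D[:2]),np.degrees(np.arctan2(D[1],D[0])))
    # locator plate top, blank top, base outline
    for nm,lo,hi in [("loc",34,38.5),("blank",42.5,46),("base",23.5,29)]:
        q=((d>0)&(Z>lo)&(Z<hi)&(X[...,0]>400)&(X[...,0]<650)&(X[...,1]>-220)&(X[...,1]<20)).astype(np.uint8)
        q=cv2.morphologyEx(q,cv2.MORPH_OPEN,np.ones((3,3),np.uint8))
        A=X[q>0][:,:2].astype(np.float32); r=cv2.minAreaRect(A); print(nm,np.round(r[0],1),np.round(r[1],1),round(r[2],2))
    # knob, pivot
    q=(d>0)&(Z>100)&(Z<108)&(X[...,0]>500)&(X[...,0]<650)&(X[...,1]<20)&(X[...,1]>-110); print("knob top",q.sum(),X[q].mean(0),np.ptp(X[q],0))
    q=(d>0)&(Z>62)&(Z<70)&(X[...,0]>500)&(X[...,0]<650)&(X[...,1]<20)&(X[...,1]>-110); print("arm",q.sum(),cv2.minAreaRect(X[q][:,:2].astype(np.float32)))
```

```text
w1 tall 116 [ 459.19 -121.3    58.29] midrange [ 459.01 -121.17   58.05] [9.2 9.1 3.1] ray [ 459.11 -121.38   58.  ] [ 459.28 -121.25   58.  ]
w1 short 114 [ 587.99 -112.03   52.32] midrange [ 588.09 -112.     52.05] [9.3 9.5 3. ] ray [ 588.07 -112.1    52.  ] [ 587.91 -111.82   52.  ]
129.13582955062938 4.117177905554363
loc [521.2 -99.2] [229.1 146.3] 4.63
blank [ 523.8 -117.2] [97.6 62.6] 4.24
base [521.7 -98.7] [235.9 154.6] 4.73
knob top 530 [604.33573616 -18.86686745 103.93695467] [13.79879637 13.44585242  7.89193988]
arm 2152 ((585.1563110351562, -24.473466873168945), (64.81596374511719, 26.321462631225586), 27.63209342956543)
w2 tall 193 [ 459.43 -121.41   58.25] midrange [ 459.17 -121.57   57.99] [9.7 9.7 3.2] ray [ 459.35 -121.46   58.  ] [ 459.44 -121.23   58.  ]
w2 short 171 [ 588.01 -112.01   52.2 ] midrange [ 588.1  -112.2    52.05] [9.  9.7 3. ] ray [ 588.08 -112.04   52.  ] [ 588.17 -112.01   52.  ]
128.9319711065544 4.180355704913627
loc [521.3 -98.6] [229.4 146.3] 4.72
blank [ 523.9 -119.7] [98.2 71.9] 4.05
base [521.3 -98.7] [235.3 154.7] 4.69
knob top 830 [604.23032803 -20.71817603 103.73059024] [14.34634101  9.6427361   6.31320516]
arm 3896 ((587.4671630859375, -23.430137634277344), (70.11425018310547, 26.460844039916992), 27.36155128479004)
```

```bash
python3 -m pendant '0 0 0 .8 0 -.8 0; 0 0 -.07 1 -.05 -.6 0; 0 0 -.07 1 -.05 -.2 0; 0 0 -.07 1 -.05 0 0; 0 0 -.07 1 -.05 0 0' >/dev/null
python3 -m pendant '0 0 -.07 1 -.05 0 0; 0 0 -.07 1 -.05 0 0; 0 0 -.07 1 -.05 0 0; 0 0 -.07 1 -.05 0 0; 0 0 -.07 1 -.05 0 0' >/dev/null
python3 -m pendant '0 0 -.07 1 -.05 0 0; 0 0 -.07 1 -.05 0 0; 0 0 -.07 1 0 0 0; 0 0 -.07 1 0 0 0; 0 0 -.07 1 0 0 0' 
python3 plan.py 0.484 .3325 0.09 11.2
```

```text
time_s: 3.92
tcp_pos: [0.4815, 0.2335, 0.1866]
eef_rot: [[-0.136, 0.99, 0.04], [0.991, 0.136, -0.001], [-0.006, 0.039, -0.999]]
wrist_force: [-0.1, -0.5, 0.0]
gripper_width: 0.0854
total turn units [ 0.45  0.09 -0.67] shift tool units [3.93 0.49 3.86] pos [481.5 233.5 186.6]
0.07 0.01 -0.11 0.66 0.08 0.64; 0.07 0.01 -0.11 0.65 0.09 0.64; 0.07 0.01 -0.11 0.65 0.10 0.64; 0.07 0.01 -0.11 0.65 0.11 0.64; 0.07 0.01 -0.11 0.65 0.12 0.64;
0.07 0.01 -0.11 0.65 0.13 0.64; rows 6
```

```bash
python3 -m pendant '.1 0 -.13 .8 .05 .7 0; .1 0 -.13 .8 .1 .7 0; .1 0 -.13 .8 .1 .8 0; .1 0 -.13 .8 .12 .8 0; .05 0 -.1 .6 .1 .7 0' 
python3 plan.py 0.484 .3325 0.09 11.2
```

```text
time_s: 4.33
tcp_pos: [0.4866, 0.3399, 0.1074]
eef_rot: [[-0.194, 0.981, 0.023], [0.981, 0.194, 0.004], [-0.0, 0.023, -1.0]]
wrist_force: [-0.4, -1.0, 0.7]
gripper_width: 0.0855
total turn units [ 0.27  0.   -0.01] shift tool units [-0.27 -0.17  0.69] pos [486.6 339.9 107.4]
0.27 0.00 -0.01 -0.27 -0.17 0.69; rows 1
```

```bash
python3 -m pendant '.25 0 0 -.2 -.15 .5 0; 0 0 0 0 0 0 0; 0 0 0 0 0 0 0'
cat > tm.py <<'E'
from h import *
import sys
snap("wrist",sys.argv[1]); n=sys.argv[1]
f=np.load(f"pics/{n}.npz"); p,d,K,T=load(n)
v,u=np.mgrid[:480,:640]; X=1000*(np.stack([(u-K[0,2])/K[0,0]*d,(v-K[1,2])/K[1,1]*d,d],-1)@T[:3,:3].T+T[:3,3]); Z=X[...,2]
hsv=cv2.cvtColor(p,cv2.COLOR_RGB2HSV)
red=((hsv[...,1]>150)&(hsv[...,2]>60)&((hsv[...,0]<4)|(hsv[...,0]>174))&(d>0))
q=red&(Z>49)&(Z<56); print("handle top",q.sum(),X[q].mean(0).round(2),[ (round(float(a),2)) for a in cv2.minAreaRect(X[q][:,:2].astype(np.float32))[1]],cv2.minAreaRect(X[q][:,:2].astype(np.float32))[0::2])
q=((d>0)&(Z>8)&(Z<12.5)&(np.hypot(X[...,0]-479,X[...,1]-357)<100)).astype(np.uint8)
q=cv2.morphologyEx(q,cv2.MORPH_OPEN,np.ones((3,3),np.uint8))
r=cv2.minAreaRect(X[q>0][:,:2].astype(np.float32)); print("plate depth",r)
cs,hi=cv2.findContours(q,cv2.RETR_CCOMP,cv2.CHAIN_APPROX_NONE)
for c,h in zip(cs,hi[0]):
    a=cv2.contourArea(c)
    if h[3]>=0 and a>40:
        pts=np.array([ray(K,T,x,.01)[:2]*1000 for x in c.reshape(-1,2)],np.float32); print("hole px",c.reshape(-1,2).mean(0).round(1),"rect",[np.round(t,1) for t in cv2.minAreaRect(pts)])
s=f
print("tcp",(f['tp']*1000).round(1))
E
python3 tm.py w3
```

```text
time_s: 4.58
tcp_pos: [0.4832, 0.3362, 0.0935]
eef_rot: [[-0.197, 0.98, -0.002], [0.98, 0.197, -0.001], [-0.0, -0.002, -1.0]]
wrist_force: [0.5, 0.1, 0.3]
gripper_width: 0.0854
handle top 1900 [476.4  358.12  52.23] [13.09, 48.45] ((476.3971252441406, 356.94305419921875), 11.669641494750977)
plate depth ((476.3005065917969, 356.415283203125), (170.7406463623047, 78.36846923828125), 11.066803932189941)
hole px [344.9 236.2] rect [array([503. , 343.5]), array([10.4,  8.2]), np.float64(56.2)]
hole px [276.5 234.5] rect [array([456.4, 334.6]), array([8.4, 8.7]), np.float64(9.9)]
hole px [216.4 209.6] rect [array([412.9, 344.2]), array([12.2, 12.2]), np.float64(53.8)]
hole px [406.7 209.9] rect [array([539.9, 369.7]), array([16.9, 15.8]), np.float64(14.9)]
hole px [346.9 183.6] rect [array([496.2, 379.1]), array([8.1, 8.6]), np.float64(11.4)]
hole px [275.3 185.5] rect [array([449.6, 368.6]), array([ 8.7, 16.1]), np.float64(9.8)]
tcp [483.2 336.2  93.5]
```

View pics/w3.png

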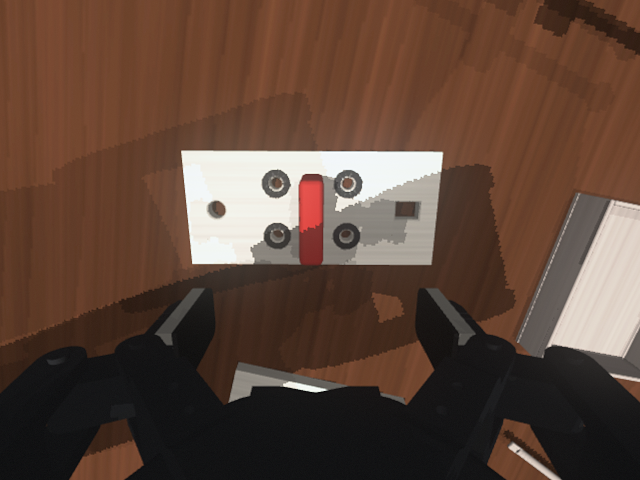

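```bash
python3 plan.py 0.477 .357 0.02 11.35; python3 -m pendant '0 0 0 .43 -.05 .7 0; 0 0 0 .43 -.05 .8 0; 0 0 0 0 0 .8 0; 0 0 0 0 0 .5 0; 0 0 0 0 0 .1 0'
python3 plan.py 0.477 .357 0.02 11.35
```

```text
total turn units [-0.03  0.01 -0.  ] shift tool units [ 0.88 -0.07  2.94] pos [483.2 335.9  93.6]
-0.01 0.00 -0.00 0.22 -0.02 0.74; -0.01 0.00 -0.00 0.22 -0.02 0.74; -0.01 0.00 -0.00 0.22 -0.02 0.74; -0.01 0.00 -0.00 0.22 -0.02 0.74; rows 4
time_s: 5.05
tcp_pos: [0.4839, 0.3569, 0.0301]
eef_rot: [[-0.19, 0.982, 0.014], [0.982, 0.19, 0.008], [0.005, 0.016, -1.0]]
wrist_force: [-1.0, 0.0, -0.3]
gripper_width: 0.0854
total turn units [ 0.18 -0.06 -0.08] shift tool units [ 0.05 -0.28  0.4 ] pos [483.9 356.9  30.1]
0.18 -0.06 -0.08 0.05 -0.28 0.40; rows 1
```

```bash
python3 -m pendant '.18 -.06 -.08 .05 -.28 .25 0; 0 0 0 0 0 0 0'
python3 plan.py 0.477 .357 0.02 11.35
```

```text
time_s: 5.22
tcp_pos: [0.4773, 0.356, 0.0247]
eef_rot: [[-0.196, 0.981, -0.0], [0.981, 0.196, -0.001], [-0.001, -0.0, -1.0]]
wrist_force: [0.4, 0.8, -0.4]
gripper_width: 0.0854
total turn units [-0.01  0.01 -0.01] shift tool units [ 0.04 -0.    0.19] pos [477.3 356.   24.7]
-0.01 0.01 -0.01 0.04 -0.00 0.19; rows 1
```

```bash
python3 -m pendant '0 0 0 .03 0 .2 .4; 0 0 0 0 0 0 .8; 0 0 0 0 0 0 1; 0 0 0 0 0 0 1; 0 0 0 0 0 0 1' 60
python3 -m pendant '0 0 0 0 0 0 1; 0 0 0 0 0 0 1; 0 0 0 0 0 0 1'
```

```text
time_s: 5.63
tcp_pos: [0.4794, 0.3576, 0.0231]
eef_rot: [[-0.195, 0.981, 0.005], [0.981, 0.195, 0.002], [0.001, 0.005, -1.0]]
wrist_force: [-0.6, 1.0, -0.4]
gripper_width: 0.0255
time_s: 5.88
tcp_pos: [0.4794, 0.3577, 0.0237]
eef_rot: [[-0.195, 0.981, 0.004], [0.981, 0.195, 0.002], [0.002, 0.005, -1.0]]
wrist_force: [0.3, 0.3, -1.2]
gripper_width: 0.0129
```

```bash
python3 -m pendant '0 0 0 0 0 -.3 1; 0 0 0 0 0 -.6 1; 0 0 0 0 0 -.8 1; 0 0 0 0 0 -.8 1; 0 0 0 0 0 -.2 1'
python3 -m pendant '0 0 0 0 0 0 1; 0 0 0 0 0 0 1'
python3 - <<'E'
from h import *
snap("wrist","w4")
E
```

```text
time_s: 6.3
tcp_pos: [0.4745, 0.3546, 0.0877]
eef_rot: [[-0.195, 0.981, -0.007], [0.981, 0.195, -0.005], [-0.004, -0.008, -1.0]]
wrist_force: [1.9, 1.0, -2.5]
gripper_width: 0.013
time_s: 6.47
tcp_pos: [0.4748, 0.3548, 0.0887]
eef_rot: [[-0.195, 0.981, -0.005], [0.981, 0.195, -0.004], [-0.003, -0.006, -1.0]]
wrist_force: [-0.4, -0.3, -3.7]
gripper_width: 0.0129
```

View pics/w4.png

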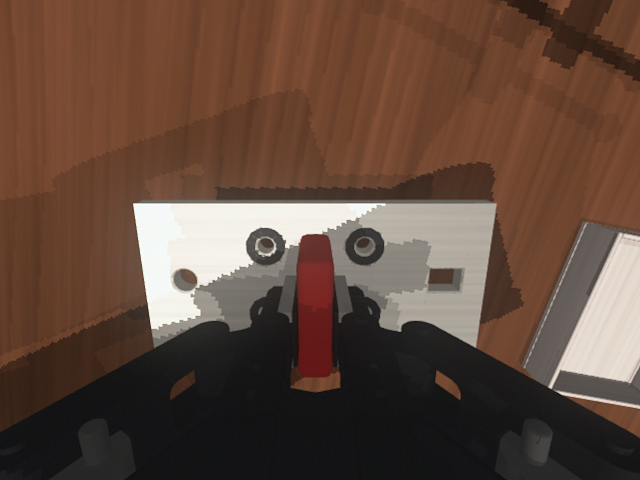

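```bash
cat > held.py <<'E'
from h import *
import sys
n=sys.argv[1]; f=np.load(f"pics/{n}.npz"); p,d,K,T=load(n); tp=f['tp']; R=f['R']
v,u=np.mgrid[:480,:640]; X=(np.stack([(u-K[0,2])/K[0,0]*d,(v-K[1,2])/K[1,1]*d,d],-1)@T[:3,:3].T+T[:3,3])
Y=1000*((X-tp)@R)  # tool frame mm
hsv=cv2.cvtColor(p,cv2.COLOR_RGB2HSV)
m=(d>0)&(abs(Y[...,0])<60)&(abs(Y[...,1])<95)&(Y[...,2]>3)&(Y[...,2]<25)&(v<330)
h,e=np.histogram(Y[m][:,2],bins=np.arange(3,25.5,.5)); zp=e[h.argmax()]+.25
m2=m&(abs(Y[...,2]-zp)<2.5)&(hsv[...,1]<60)
A=np.c_[Y[m2][:,:2],np.ones(m2.sum())]
for _ in range(4):
    c,*_=np.linalg.lstsq(A,Y[m2][:,2],rcond=None); r=Y[...,2]-(Y[...,0]*c[0]+Y[...,1]*c[1]+c[2]); m2=m&(abs(r)<1)&(hsv[...,1]<60); A=np.c_[Y[m2][:,:2],np.ones(m2.sum())]
print("plate top plane tool z = %.3f x + %.3f y + %.2f"%tuple(c), "slopes deg",np.degrees(c[:2]).round(2))
q=(m&(abs(r)<1.2)).astype(np.uint8)
# plane in world
nrm=R@np.array([-c[0],-c[1],1]); p0=tp+R@np.array([0,0,c[2]/1000])
def rp(uv):
    dd=T[:3,:3]@np.linalg.inv(K)@np.array([uv[0],uv[1],1.]); o=T[:3,3]; P=o+dd*(nrm@(p0-o))/(nrm@dd); return 1000*(R.T@(P-tp))
cs,hi=cv2.findContours(q,cv2.RETR_CCOMP,cv2.CHAIN_APPROX_NONE)
for cc,hh in zip(cs,hi[0]):
    a=cv2.contourArea(cc)
    if hh[3]>=0 and a>30:
        pts=np.array([rp(x)[:2] for x in cc.reshape(-1,2)],np.float32); rr=cv2.minAreaRect(pts); print("hole px",cc.reshape(-1,2).mean(0).round(1),"tool xy",np.round(rr[0],2),np.round(rr[1],1),round(rr[2],1),"mid",((pts.min(0)+pts.max(0))/2).round(2))
pts=Y[(q>0)][:,:2]; print("plate edges tool y",pts[:,1].min().round(1),pts[:,1].max().round(1),"x max",pts[:,0].max().round(1))
# front edge line
b=[]
for col in range(150,480,5):
    k=np.nonzero(q[:,col])[0]
    if len(k): b.append(rp((col,k.min()-.5))[:2])
b=np.array(b); g=np.polyfit(b[:,1],b[:,0],1); rs=b[:,0]-np.polyval(g,b[:,1]); k=abs(rs)<1; g=np.polyfit(b[k,1],b[k,0],1); print("front edge x = %.4f y + %.2f"%tuple(g),"yaw deg",np.degrees(g[0]).round(2))
E
python3 held.py w4
```

```text
plate top plane tool z = 0.002 x + 0.003 y + 13.06 slopes deg [0.1  0.16]
hole px [183.8 280.1] tool xy [  0.36 -64.58] [12.3 12.8] 0.1 mid [  0.36 -64.58]
hole px [443.1 279.5] tool xy [-2.000e-02  6.418e+01] [14.7 18.3] 5.5 mid [ 0.47 64.41]
hole px [363.4 245.4] tool xy [18.41 23.48] [8.6 9.2] 45.5 mid [17.75 23.66]
hole px [265.3 246.4] tool xy [ 17.72 -23.9 ] [8.6 8.6] 44.6 mid [ 17.8  -23.83]
plate edges tool y -85.5 85.4 x max 39.0
front edge x = 0.0012 y + 38.90 yaw deg 0.07
```

```bash
python3 -m pendant '0 0 0 -.3 0 -.6 1; 0 0 0 -.6 0 -.9 1; 0 0 .08 -.9 0 -.9 1; 0 0 .08 -1 .05 -.5 1; 0 0 .08 -1 .05 -.1 1' 
python3 -m pendant '0 0 .08 -1 .05 0 1; 0 0 .08 -1 .05 0 1; 0 0 .08 -1 .05 0 1; 0 0 .08 -1 .05 0 1; 0 0 .08 -1 .05 0 1'
python3 plan.py 0.5237 -.1167 0.16 4.15
```

```text
time_s: 6.93
tcp_pos: [0.49, 0.2605, 0.1555]
eef_rot: [[-0.181, 0.983, -0.022], [0.983, 0.181, -0.012], [-0.008, -0.024, -1.0]]
wrist_force: [0.5, 0.3, -2.8]
gripper_width: 0.0129
time_s: 7.35
tcp_pos: [0.5153, 0.1323, 0.1512]
eef_rot: [[-0.147, 0.989, -0.029], [0.989, 0.146, -0.014], [-0.009, -0.031, -0.999]]
wrist_force: [0.7, 0.7, -4.5]
gripper_width: 0.0127
total turn units [-0.35  0.12  0.86] shift tool units [-9.9  -1.14 -0.22] pos [515.3 132.3 151.2]
-0.03 0.01 0.09 -0.99 -0.11 -0.02; -0.03 0.01 0.09 -0.99 -0.11 -0.02; -0.03 0.01 0.09 -0.99 -0.10 -0.03; -0.03 0.01 0.09 -0.99 -0.09 -0.03; -0.03 0.01 0.09 -0.99 -0.08 -0.03;
-0.03 0.01 0.09 -0.99 -0.08 -0.03; -0.03 0.01 0.09 -0.99 -0.07 -0.03; -0.03 0.01 0.09 -0.99 -0.06 -0.03; -0.03 0.01 0.09 -1.00 -0.05 -0.03; -0.03 0.01 0.09 -1.00 -0.05 -0.03;
rows 10
```

```bash
python3 -m pendant '-.1 .02 .1 -1 -.12 -.1 1; -.1 .02 .1 -1 -.12 -.1 1; -.1 .02 .1 -1 -.12 -.1 1; -.05 .02 .1 -1 -.12 -.05 1; -.05 .02 .1 -1 -.1 -.05 1' >/dev/null
python3 -m pendant '-.05 .02 .1 -1 -.1 -.05 1; -.05 0 .1 -1 -.1 -.05 1; -.05 0 .1 -.9 -.1 0 1; -.05 0 .05 -.6 -.05 0 1; 0 0 0 -.2 0 0 1'
python3 plan.py 0.5237 -.1167 0.16 4.15
```

```text
time_s: 8.18
tcp_pos: [0.5073, -0.1, 0.148]
eef_rot: [[-0.065, 0.998, -0.001], [0.998, 0.065, 0.004], [0.005, -0.001, -1.0]]
wrist_force: [1.1, -0.0, -4.0]
gripper_width: 0.0133
total turn units [-0.01 -0.05 -0.08] shift tool units [-0.71  0.61 -0.48] pos [ 507.3 -100.   148. ]
-0.00 -0.03 -0.04 -0.35 0.31 -0.24; -0.00 -0.03 -0.04 -0.36 0.30 -0.24; rows 2
```

```bash
python3 -m pendant '0 -.05 -.08 -.7 .6 .3 1; 0 0 0 0 0 .7 1; 0 0 0 0 0 0 1; 0 0 0 0 0 0 1'
python3 plan.py 0.5237 -.1167 0.09 4.15
python3 - <<'E'
from h import *
snap("wrist","w5")
E
python3 held.py w5
```

```text
time_s: 8.52
tcp_pos: [0.522, -0.117, 0.1186]
eef_rot: [[-0.07, 0.998, -0.007], [0.998, 0.07, 0.003], [0.003, -0.006, -1.0]]
wrist_force: [1.1, -0.5, -2.4]
gripper_width: 0.0131
total turn units [-0.07 -0.04 -0.03] shift tool units [0.   0.08 1.14] pos [ 522.  -117.   118.6]
-0.04 -0.02 -0.02 0.00 0.04 0.57; -0.04 -0.02 -0.02 0.00 0.04 0.57; rows 2
plate top plane tool z = 0.001 x + 0.003 y + 13.02 slopes deg [0.08 0.16]
hole px [184.2 280.6] tool xy [ 3.000e-02 -6.436e+01] [12.3 13.1] 50.1 mid [  0.13 -64.73]
hole px [445.  280.3] tool xy [-2.000e-02  6.465e+01] [14.  18.1] 0.1 mid [-2.000e-02  6.465e+01]
hole px [265.4 245.6] tool xy [ 18.19 -23.72] [8.8 8.9] 52.5 mid [ 18.09 -23.87]
hole px [362.8 245.4] tool xy [17.91 23.87] [8.9 8.9] 42.9 mid [18.55 23.02]
plate edges tool y -85.5 85.5 x max 38.9
front edge x = -0.0000 y + 38.90 yaw deg -0.0
```

View pics/w5.png

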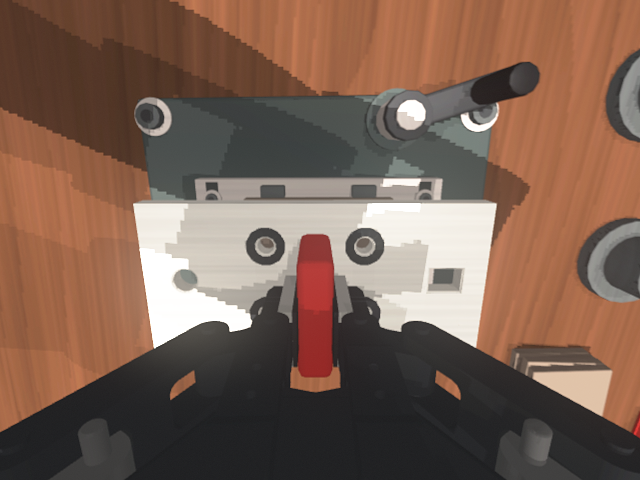

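```bash
python3 -m pendant '-.05 -.04 -.03 0 .06 .4 1; 0 0 0 0 0 .5 1; 0 0 0 0 0 .1 1; 0 0 0 0 0 0 1'
python3 plan.py 0.5237 -.1167 0.085 4.15
```

```text
time_s: 8.9
tcp_pos: [0.5229, -0.1144, 0.0916]
eef_rot: [[-0.076, 0.997, -0.002], [0.997, 0.076, 0.0], [0.0, -0.002, -1.0]]
wrist_force: [-1.0, 0.6, -4.0]
gripper_width: 0.0132
total turn units [-0.02 -0.    0.04] shift tool units [-0.09  0.03  0.27] pos [ 522.9 -114.4   91.6]
-0.02 -0.00 0.04 -0.09 0.03 0.27; rows 1
```

```bash
python3 -m pendant '-.02 0 .04 -.09 .03 .2 1; 0 0 0 0 0 0 1; 0 0 0 0 0 0 1'
python3 plan.py 0.5237 -.1167 0.082 4.15
```

```text
time_s: 9.15
tcp_pos: [0.5237, -0.1162, 0.086]
eef_rot: [[-0.073, 0.997, -0.0], [0.997, 0.073, 0.0], [0.0, -0.0, -1.0]]
wrist_force: [0.1, -0.1, -3.0]
gripper_width: 0.0131
total turn units [-0. -0.  0.] shift tool units [-0.02 -0.    0.16] pos [ 523.7 -116.2   86. ]
-0.00 -0.00 0.00 -0.02 -0.00 0.16; rows 1
```

```bash
for i in 1 ; do python3 -m pendant '0 0 0 -.02 0 .1 1; 0 0 0 0 0 0 1'; python3 -m pendant '0 0 0 0 0 .1 1; 0 0 0 0 0 0 1';python3 plan.py 0.5237 -.1167 0.078 4.15; done
```

```text
time_s: 9.32
tcp_pos: [0.5241, -0.117, 0.0838]
eef_rot: [[-0.073, 0.997, 0.001], [0.997, 0.073, 0.0], [-0.0, 0.001, -1.0]]
wrist_force: [-0.1, -0.1, -3.4]
gripper_width: 0.0129
time_s: 9.48
tcp_pos: [0.5245, -0.1172, 0.0816]
eef_rot: [[-0.072, 0.997, 0.002], [0.997, 0.072, -0.0], [-0.0, 0.002, -1.0]]
wrist_force: [-0.1, 0.3, -4.6]
gripper_width: 0.0131
total turn units [0.02 0.01 0.  ] shift tool units [ 0.02 -0.03  0.15] pos [ 524.5 -117.2   81.6]
0.02 0.01 0.00 0.02 -0.03 0.15; rows 1
```

```bash
python3 -m pendant '0 0 0 .02 -.03 .08 1; 0 0 0 0 0 0 1'; python3 -m pendant '.02 0 0 0 0 .08 1; 0 0 0 0 0 0 1';python3 plan.py 0.5237 -.1167 0.075 4.15
```

```text
time_s: 9.65
tcp_pos: [0.5239, -0.1169, 0.0797]
eef_rot: [[-0.072, 0.997, 0.002], [0.997, 0.072, -0.0], [-0.001, 0.002, -1.0]]
wrist_force: [-0.2, 0.4, -3.6]
gripper_width: 0.0131
time_s: 9.82
tcp_pos: [0.5238, -0.1169, 0.0776]
eef_rot: [[-0.072, 0.997, 0.0], [0.997, 0.072, -0.001], [-0.001, 0.0, -1.0]]
wrist_force: [0.7, -0.0, -3.9]
gripper_width: 0.013
total turn units [ 0.    0.01 -0.  ] shift tool units [ 0.01 -0.01  0.1 ] pos [ 523.8 -116.9   77.6]
0.00 0.01 -0.00 0.01 -0.01 0.10; rows 1
```

```bash
python3 -m pendant '0 0 0 0 0 .06 1; 0 0 0 0 0 0 1'; python3 -m pendant '0 0 0 0 0 .06 1; 0 0 0 0 0 0 1';python3 -m pendant '0 0 0 0 0 .06 1; 0 0 0 0 0 0 1';python3 plan.py 0.5237 -.1167 0.070 4.15
```

```text
time_s: 9.98
tcp_pos: [0.5239, -0.1169, 0.0759]
eef_rot: [[-0.072, 0.997, 0.0], [0.997, 0.072, -0.001], [-0.001, 0.0, -1.0]]
wrist_force: [0.1, 0.0, -3.9]
gripper_width: 0.0129
time_s: 10.15
tcp_pos: [0.5239, -0.1168, 0.0743]
eef_rot: [[-0.072, 0.997, 0.0], [0.997, 0.072, -0.001], [-0.001, 0.0, -1.0]]
wrist_force: [-0.7, 0.2, -3.5]
gripper_width: 0.0129
time_s: 10.32
tcp_pos: [0.5239, -0.1168, 0.0726]
eef_rot: [[-0.072, 0.997, 0.0], [0.997, 0.072, -0.001], [-0.001, 0.0, -1.0]]
wrist_force: [-0.2, 0.1, -4.3]
gripper_width: 0.0132
total turn units [ 0.    0.01 -0.  ] shift tool units [ 0.01 -0.01  0.1 ] pos [ 523.9 -116.8   72.6]
0.00 0.01 -0.00 0.01 -0.01 0.10; rows 1
```

Underside is about 49.6 mm, past both pin tops with no contact force. Continuing down to the blank.

```bash
python3 -m pendant '0 0 0 0 0 .06 1; 0 0 0 0 0 0 1'; python3 -m pendant '0 0 0 0 0 .06 1; 0 0 0 0 0 0 1';python3 -m pendant '0 0 0 0 0 .05 1; 0 0 0 0 0 0 1';python3 -m pendant '0 0 0 0 0 .03 1; 0 0 0 0 0 0 1';python3 plan.py 0.5237 -.1167 0.067 4.15
```

```text
time_s: 10.48
tcp_pos: [0.524, -0.1169, 0.071]
eef_rot: [[-0.072, 0.997, 0.0], [0.997, 0.072, -0.001], [-0.001, 0.0, -1.0]]
wrist_force: [-0.0, 0.4, -3.2]
gripper_width: 0.0132
time_s: 10.65
tcp_pos: [0.524, -0.1169, 0.0693]
eef_rot: [[-0.072, 0.997, 0.001], [0.997, 0.072, -0.001], [-0.001, 0.0, -1.0]]
wrist_force: [0.6, 0.3, -3.2]
gripper_width: 0.0132
time_s: 10.82
tcp_pos: [0.524, -0.1169, 0.0679]
eef_rot: [[-0.072, 0.997, 0.0], [0.997, 0.072, -0.001], [-0.001, 0.0, -1.0]]
wrist_force: [-0.6, 0.5, -4.3]
gripper_width: 0.013
time_s: 10.98
tcp_pos: [0.5244, -0.1171, 0.0677]
eef_rot: [[-0.072, 0.997, 0.001], [0.997, 0.072, -0.001], [-0.001, 0.001, -1.0]]
wrist_force: [-0.3, -1.0, -4.0]
gripper_width: 0.0129
total turn units [ 0.01  0.01 -0.  ] shift tool units [ 0.02 -0.03  0.03] pos [ 524.4 -117.1   67.7]
0.01 0.01 -0.00 0.02 -0.03 0.03; rows 1
```

```bash
python3 -m pendant '0 0 0 .01 -.02 .03 1; 0 0 0 0 0 0 1'; python3 -m pendant '0 0 0 0 0 .03 1; 0 0 0 0 0 0 1'
python3 - <<'E'
from h import *
snap("wrist","w6")
f=np.load("pics/w6.npz"); p,d,K,T=load("w6")
v,u=np.mgrid[:480,:640]; X=1000*(np.stack([(u-K[0,2])/K[0,0]*d,(v-K[1,2])/K[1,1]*d,d],-1)@T[:3,:3].T+T[:3,3])
for nm,a in {"front":(205,215,150,480),"left":(210,260,150,170),"right":(210,260,460,480),"pin tall":(274,290,176,194),"pin short":(272,290,432,460)}.items():
    print(nm,np.median(X[a[0]:a[1],a[2]:a[3],2]).round(2),X[a[0]:a[1],a[2]:a[3],2].max().round(1))
p=cv2.imread("pics/w6.png"); cv2.imwrite("pics/w6z.png",cv2.resize(p[180:340,120:520],None,fx=2,fy=2,interpolation=cv2.INTER_CUBIC))
E
python3 held.py w6
```

```text
time_s: 11.15
tcp_pos: [0.5246, -0.1171, 0.0677]
eef_rot: [[-0.072, 0.997, 0.003], [0.997, 0.072, -0.002], [-0.002, 0.003, -1.0]]
wrist_force: [0.6, 0.5, -3.4]
gripper_width: 0.013
time_s: 11.32
tcp_pos: [0.5247, -0.1172, 0.0676]
eef_rot: [[-0.072, 0.997, 0.003], [0.997, 0.072, -0.002], [-0.002, 0.003, -1.0]]
wrist_force: [-0.7, -0.2, -3.5]
gripper_width: 0.0129
front 54.46 210.6
left 54.56 210.6
right 54.44 210.6
pin tall 58.12 210.6
pin short 51.48 210.6
plate top plane tool z = 0.001 x + 0.004 y + 13.02 slopes deg [0.04 0.22]
hole px [185.  279.7] tool xy [ -0.34 -65.35] [14.2 12.2] 56.6 mid [ -0.4  -65.38]
hole px [443.5 279.6] tool xy [-0.12 64.5 ] [13.7 17.3] 2.7 mid [-6.000e-02  6.454e+01]
hole px [363.3 245.7] tool xy [17.91 23.66] [8.7 8.6] 42.9 mid [18.04 23.99]
hole px [264.6 246.3] tool xy [ 17.93 -24.24] [8.9 9.1] 47.3 mid [ 17.58 -23.89]
plate edges tool y -85.5 85.4 x max 39.1
front edge x = 0.0002 y + 38.92 yaw deg 0.01
```

View pics/w6z.png

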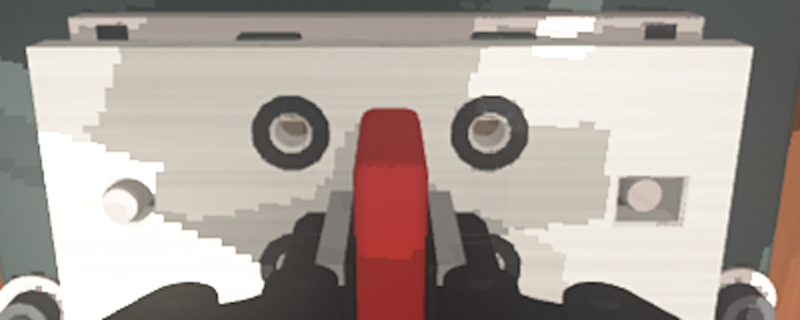

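```bash
python3 -m pendant '0 0 0 .01 -.03 0 1; 0 0 0 0 0 .05 1';  python3 -m pendant '0 0 0 0 0 .06 1'
python3 - <<'E'
from station import bot
s=bot.sense();print(s['wrist_force'],s['ft_torque'],s['tcp_pos'],s['eef_rot'])
E
```

```text
time_s: 11.53
tcp_pos: [0.5245, -0.1173, 0.0675]
eef_rot: [[-0.072, 0.997, 0.004], [0.997, 0.072, -0.002], [-0.002, 0.004, -1.0]]
wrist_force: [-6.0, 0.6, 11.4]
gripper_width: 0.013
time_s: 11.62
tcp_pos: [0.5245, -0.1173, 0.0675]
eef_rot: [[-0.072, 0.997, 0.003], [0.997, 0.072, -0.002], [-0.002, 0.003, -1.0]]
wrist_force: [-6.2, 1.4, 11.5]
gripper_width: 0.0127
[-6.15825836  1.44841414 11.46958881] [ 0.48946975  1.21175671 -0.01370801] [ 0.52451543 -0.1172748   0.06746428] [[-0.07221977  0.99738462  0.00286814]
 [ 0.99738657  0.07222532 -0.00187888]
 [-0.00208112  0.00272496 -0.99999412]]
```

```bash
python3 -m pendant '0 0 0 0 0 -.02 1; 0 0 0 .02 -.05 -.02 1; 0 0 0 0 0 0 1'; python3 -m pendant '0 0 0 0 -.02 .03 1'; python3 -m pendant '0 0 0 0 -.01 .04 1'
python3 - <<'E'
from h import *
snap("wrist","w7")
p,d,K,T=load("w7")
v,u=np.mgrid[:480,:640]; X=1000*(np.stack([(u-K[0,2])/K[0,0]*d,(v-K[1,2])/K[1,1]*d,d],-1)@T[:3,:3].T+T[:3,3])
for nm,a in {"front":(205,215,150,480),"left":(210,260,150,170),"right":(210,260,460,480),"pin tall":(274,290,176,194),"pin short":(276,284,440,450)}.items():
    print(nm,np.median(X[a[0]:a[1],a[2]:a[3],2]).round(2))
for n,c in [("w2",44),("w2",26),("w2",36)]:
    Z=np.load("pics/w2_X.npy")[...,2][:280]; print(c,np.median(Z[abs(Z-c)<1.5]).round(2))
p=cv2.imread("pics/w7.png"); cv2.imwrite("pics/w7z.png",cv2.resize(p[180:340,120:520],None,fx=2,fy=2,interpolation=cv2.INTER_CUBIC))
E
```

```text
time_s: 11.87
tcp_pos: [0.5229, -0.1167, 0.0682]
eef_rot: [[-0.072, 0.997, 0.003], [0.997, 0.072, -0.002], [-0.002, 0.003, -1.0]]
wrist_force: [0.0, 0.1, -4.4]
gripper_width: 0.0133
time_s: 11.95
tcp_pos: [0.5226, -0.1168, 0.0675]
eef_rot: [[-0.072, 0.997, 0.004], [0.997, 0.072, -0.002], [-0.002, 0.004, -1.0]]
wrist_force: [0.6, 0.4, 4.5]
gripper_width: 0.013
time_s: 12.03
tcp_pos: [0.5227, -0.1168, 0.0674]
eef_rot: [[-0.072, 0.997, 0.004], [0.997, 0.072, -0.002], [-0.002, 0.004, -1.0]]
wrist_force: [-3.2, 2.2, 9.4]
gripper_width: 0.0132
front 54.44
left 54.55
right 54.33
pin tall 58.3
pin short 52.45
44 44.43
26 26.45
36 36.43
```

View pics/w7z.png

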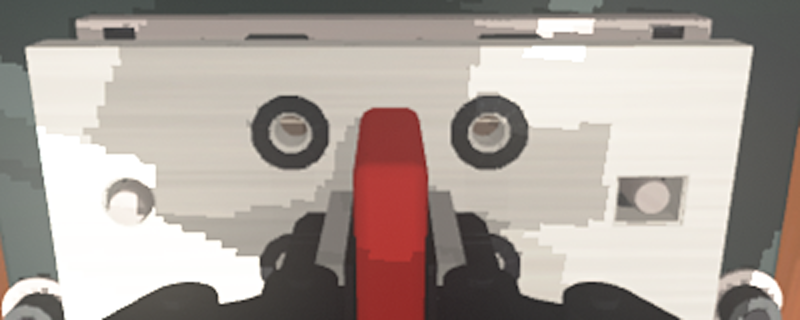

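```bash
python3 -m pendant '0 0 0 0 0 0 1; 0 0 0 0 0 0 1; 0 0 0 0 0 0 .8; 0 0 0 0 0 0 .6; 0 0 0 0 0 0 .4'; python3 -m pendant '0 0 0 0 0 0 .3; 0 0 0 0 0 0 .3; 0 0 0 0 0 -.4 .3; 0 0 0 0 0 -.7 .3; 0 0 0 0 0 -.9 .3'; python3 -m pendant '0 0 0 -.2 0 -.9 .3; 0 0 0 -.5 0 -.5 .3; 0 0 0 -.3 0 0 .3; 0 0 0 0 0 0 .3'
python3 - <<'E'
from h import *
snap("wrist","w8")
p,d,K,T=load("w8")
v,u=np.mgrid[:480,:640]; X=1000*(np.stack([(u-K[0,2])/K[0,0]*d,(v-K[1,2])/K[1,1]*d,d],-1)@T[:3,:3].T+T[:3,3]); np.save("pics/w8_X.npy",X)
E
```

```text
time_s: 12.5
tcp_pos: [0.5233, -0.1171, 0.0678]
eef_rot: [[-0.072, 0.997, 0.006], [0.997, 0.072, -0.002], [-0.003, 0.005, -1.0]]
wrist_force: [0.0, -0.4, -0.2]
gripper_width: 0.0402
time_s: 12.92
tcp_pos: [0.5196, -0.1159, 0.1147]
eef_rot: [[-0.072, 0.997, -0.004], [0.997, 0.072, 0.001], [0.001, -0.004, -1.0]]
wrist_force: [-0.3, 0.6, -0.2]
gripper_width: 0.06
time_s: 13.25
tcp_pos: [0.5247, -0.1423, 0.1596]
eef_rot: [[-0.073, 0.997, 0.006], [0.997, 0.073, -0.003], [-0.004, 0.006, -1.0]]
wrist_force: [-0.3, 0.6, -0.9]
gripper_width: 0.0599
```

View pics/w8.png

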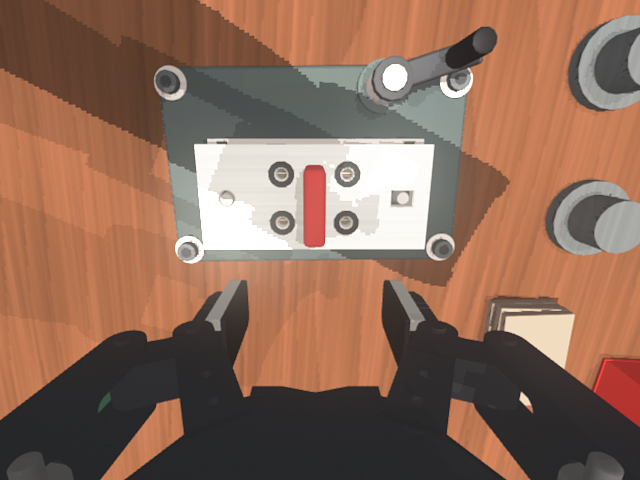

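Run:
```python
from h import *
p,d,K,T=load("w8"); X=np.load("pics/w8_X.npy"); Z=X[...,2]; v,u=np.mgrid[:480,:640]
q=(d>0)&(v<260)&(abs(Z-54.4)<1.5)&(abs(X[...,0]-524)<90)&(abs(X[...,1]+117)<45)
A=np.c_[X[q][:,:2]-[524,-117],np.ones(q.sum())]; c=np.linalg.lstsq(A,Z[q],rcond=None)[0]; print("plate plane",c.round(4),cv2.minAreaRect(X[q][:,:2].astype(np.float32)))
kn=(d>0)&(Z>102.5)&(Z<106)&(v<200); print("knob",kn.sum(),X[kn].mean(0).round(1),np.ptp(X[kn],0).round(1))
hsv=cv2.cvtColor(p,cv2.COLOR_RGB2HSV)
pv=(v<110)&(abs(u-396)<25)&(hsv[...,2]>225)&(hsv[...,1]<30); print("pivot cap",pv.sum(),X[pv].mean(0).round(1), u[pv].mean(),v[pv].mean())
b=(d>0)&(Z>24)&(Z<29)&(v<265); print("base",cv2.minAreaRect(X[cv2.morphologyEx(b.astype(np.uint8),cv2.MORPH_OPEN,np.ones((3,3)))>0][:,:2].astype(np.float32)))
a=X[kn].mean(0)-X[pv].mean(0); print(np.hypot(*a[:2]),np.degrees(np.arctan2(a[1],a[0])))
```

```text
plate plane [-1.0000e-03  3.0000e-04  5.4496e+01] ((522.636474609375, -117.64962768554688), (170.71156311035156, 77.96429443359375), 4.194179534912109)
knob 576 [604.7 -18.8 104.2] [13.5 13.4  3.5]
pivot cap 520 [568.2 -33.   67.9] 394.425 76.94615384615385
base ((576.611083984375, -90.76426696777344), (355.0076904296875, 163.3271484375), 7.42668342590332)
39.11695241710794 21.24106178978877
```

```bash
python3 plan.py 0.6047 -.0188 0.15 111.5
```

```text
total turn units [ 1.000e-02  9.000e-02 -2.146e+01] shift tool units [4.68 3.55 0.39] pos [ 524.8 -141.9  159.6]
0.00 0.00 -0.98 0.21 0.16 0.02; 0.00 0.00 -0.98 0.20 0.18 0.02; 0.00 0.00 -0.98 0.18 0.19 0.02; 0.00 0.00 -0.98 0.17 0.21 0.02; 0.00 0.00 -0.98 0.15 0.22 0.02;
0.00 0.00 -0.98 0.13 0.23 0.02; 0.00 0.00 -0.98 0.11 0.24 0.02; 0.00 0.00 -0.98 0.09 0.25 0.02; 0.00 0.00 -0.98 0.06 0.26 0.02; 0.00 0.00 -0.98 0.04 0.26 0.02;
0.00 0.00 -0.98 0.02 0.27 0.02; 0.00 0.00 -0.98 -0.00 0.27 0.02; 0.00 0.00 -0.98 -0.03 0.27 0.02; 0.00 0.00 -0.98 -0.05 0.26 0.02; 0.00 0.00 -0.98 -0.07 0.26 0.02;
0.00 0.00 -0.98 -0.09 0.25 0.02; 0.00 0.00 -0.98 -0.11 0.24 0.02; 0.00 0.00 -0.98 -0.13 0.23 0.02; 0.00 0.00 -0.98 -0.15 0.22 0.02; 0.00 0.00 -0.98 -0.17 0.20 0.02;
0.00 0.00 -0.98 -0.19 0.19 0.02; 0.00 0.00 -0.98 -0.20 0.17 0.02; rows 22
```

```bash
python3 -m pendant '0 0 -1 .2 .15 0 .3; 0 0 -1 .2 .18 0 .3; 0 0 -1 .18 .2 0 .4; 0 0 -1 .17 .2 0 .5; 0 0 -1 .15 .22 0 .5' >/dev/null
python3 -m pendant '0 0 -1 .13 .23 0 .5; 0 0 -1 .1 .24 0 .5; 0 0 -1 .1 .25 0 .5; 0 0 -1 .06 .26 0 .5; 0 0 -1 .04 .26 0 .5' >/dev/null
python3 -m pendant '0 0 -1 .02 .27 0 .5; 0 0 -1 0 .27 0 .5; 0 0 -1 -.03 .27 0 .5; 0 0 -1 -.05 .26 0 .5; 0 0 -1 -.07 .26 0 .5'
python3 plan.py 0.6047 -.0188 0.15 111.5
```

```text
time_s: 14.55
tcp_pos: [0.5634, -0.0442, 0.1362]
eef_rot: [[-0.992, 0.126, -0.031], [0.126, 0.992, 0.011], [0.032, 0.007, -0.999]]
wrist_force: [0.3, 0.4, -0.2]
gripper_width: 0.0426
total turn units [ 0.17 -0.34 -5.75] shift tool units [-1.49  1.22 -0.59] pos [563.4 -44.2 136.2]
0.03 -0.06 -0.96 -0.25 0.20 -0.10; 0.03 -0.06 -0.96 -0.27 0.18 -0.10; 0.03 -0.06 -0.96 -0.28 0.16 -0.10; 0.03 -0.06 -0.96 -0.29 0.13 -0.10; 0.03 -0.06 -0.96 -0.30 0.11 -0.09;
0.03 -0.06 -0.96 -0.31 0.08 -0.09; rows 6
```

```bash
python3 -m pendant '.04 -.08 -1 -.25 .2 -.15 .5; .04 -.08 -1 -.27 .18 -.15 .5; .04 -.08 -1 -.28 .16 -.15 .5; .04 -.08 -1 -.3 .13 -.1 .5; 0 -.05 -1 -.3 .1 -.1 .5' >/dev/null
python3 -m pendant '0 -.05 -.8 -.3 .1 0 .5; 0 0 0 0 0 0 .5; 0 0 0 0 0 0 .5'
python3 plan.py 0.6047 -.0188 0.075 111.5
python3 - <<'E'
from h import *
snap("wrist","w9"); from station import bot; print(bot.sense()['joints'])
p,d,K,T=load("w9")
v,u=np.mgrid[:480,:640]; X=1000*(np.stack([(u-K[0,2])/K[0,0]*d,(v-K[1,2])/K[1,1]*d,d],-1)@T[:3,:3].T+T[:3,3]); Z=X[...,2]
kn=(d>0)&(Z>101.5)&(Z<107)&(np.hypot(X[...,0]-604,X[...,1]+18)<20); print("knob",kn.sum(),X[kn].mean(0).round(1),np.ptp(X[kn],0).round(1))
E
```

```text
time_s: 15.22
tcp_pos: [0.5977, -0.0111, 0.138]
eef_rot: [[-0.917, -0.398, -0.016], [-0.398, 0.917, 0.006], [0.012, 0.012, -1.0]]
wrist_force: [0.3, 0.5, 0.2]
gripper_width: 0.0426
total turn units [ 0.13 -0.14  0.39] shift tool units [-0.16 -0.42  2.51] pos [597.7 -11.1 138. ]
0.04 -0.05 0.13 -0.05 -0.14 0.84; 0.04 -0.05 0.13 -0.05 -0.14 0.84; 0.04 -0.05 0.13 -0.05 -0.13 0.84; rows 3
[  -6.32340405    5.45925763  105.64885033    0.26656767   69.87311921
 -119.86308678]
knob 443 [605.  -18.6 104.1] [13.5 13.7  4.5]
```

View pics/w9.png

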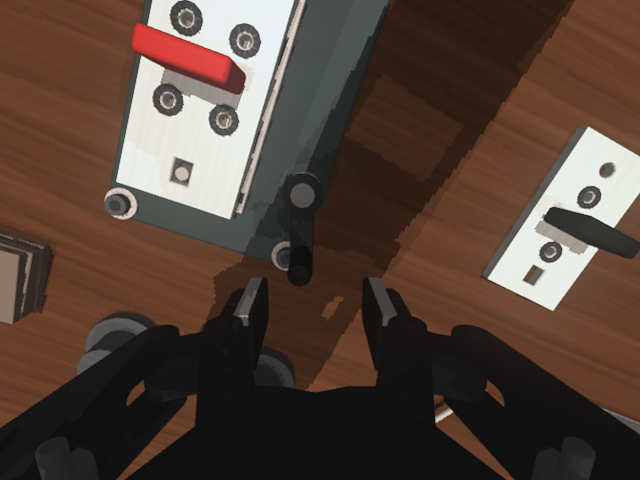

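```bash
python3 -m pendant '.13 -.14 .39 -.18 -.4 .1 .5; 0 0 0 0 0 .6 .5; 0 0 0 0 0 .7 .5; 0 0 0 0 0 0 .5'
python3 plan.py 0.605 -.0187 0.075 111.5
```

```text
time_s: 15.6
tcp_pos: [0.604, -0.019, 0.1005]
eef_rot: [[-0.933, -0.359, -0.002], [-0.359, 0.933, 0.0], [0.002, 0.001, -1.0]]
wrist_force: [-1.0, 0.5, -0.6]
gripper_width: 0.0426
total turn units [ 0.01 -0.02 -0.09] shift tool units [-0.04 -0.    1.02] pos [604.  -19.  100.5]
0.01 -0.01 -0.05 -0.02 -0.00 0.51; 0.01 -0.01 -0.05 -0.02 -0.00 0.51; rows 2
```

```bash
python3 -m pendant '0 0 -.08 -.04 0 .5 .5; 0 0 0 0 0 .4 .5; 0 0 0 0 0 0 .7; 0 0 0 0 0 0 1; 0 0 0 0 0 0 1' 20; python3 -m pendant '0 0 0 0 0 0 1; 0 0 0 0 0 0 1' 
python3 plan.py 0.605 -.0187 0.075 111.5
```

```text
time_s: 16.02
tcp_pos: [0.6037, -0.0188, 0.0758]
eef_rot: [[-0.932, -0.363, -0.005], [-0.363, 0.932, 0.001], [0.004, 0.002, -1.0]]
wrist_force: [0.2, 1.3, -1.8]
gripper_width: 0.0133
time_s: 16.18
tcp_pos: [0.6037, -0.0188, 0.0758]
eef_rot: [[-0.932, -0.363, -0.004], [-0.363, 0.932, 0.001], [0.004, 0.002, -1.0]]
wrist_force: [0.3, 0.3, -1.9]
gripper_width: 0.013
total turn units [ 0.02 -0.04 -0.05] shift tool units [-0.05 -0.02  0.03] pos [603.7 -18.8  75.8]
0.02 -0.04 -0.05 -0.05 -0.02 0.03; rows 1
```

```bash
cat > la.py <<'E'
from station import bot; import numpy as np
s=bot.sense(); p=s['tcp_pos'][:2]*1000; R=s['eef_rot']; pv=np.array([568.2,-33.]); a=p-pv
an=np.degrees(np.arctan2(a[1],a[0])); print("knob r %.1f abs ang %.1f latch rad %.3f"%(np.hypot(*a),an,np.radians(4.7-an)),"tool yaw %.1f"%np.degrees(np.arctan2(R[1,1],R[0,1])),"yaw wanted %.1f"%(an+90),"z %.1f"%(s['tcp_pos'][2]*1000),"tilt",np.degrees(R[2,:2]).round(2),"F",s['wrist_force'].round(1), "in tool",(R.T@s['wrist_force']).round(1))
E
python3 -m pendant '0 0 1 .01 -.14 0 1; 0 0 1 .01 -.14 0 1; 0 0 1 .01 -.14 0 1'; python3 la.py
```

```text
time_s: 16.43
tcp_pos: [0.6058, -0.028, 0.0758]
eef_rot: [[-0.995, -0.101, -0.004], [-0.101, 0.995, 0.002], [0.004, 0.002, -1.0]]
wrist_force: [0.7, -0.6, -3.6]
gripper_width: 0.0128
knob r 38.0 abs ang 7.6 latch rad -0.051 tool yaw 95.8 yaw wanted 97.6 z 75.8 tilt [0.21 0.13] F [ 0.7 -0.6 -3.6] in tool [-0.7 -0.6  3.6]
```

```bash
python3 -m pendant '0 0 .9 .01 -.14 0 1; 0 0 .9 .01 -.14 0 1; 0 0 .9 .01 -.14 0 1; 0 0 1 .01 -.14 0 1; 0 0 1 .01 -.14 0 1'; python3 la.py;  python3 -m pendant '0 0 1 .01 -.14 0 1; 0 0 1 .01 -.14 0 1; 0 0 1 .01 -.14 0 1'; python3 la.py
```

```text
time_s: 16.85
tcp_pos: [0.604, -0.0441, 0.0758]
eef_rot: [[-0.947, 0.322, -0.002], [0.322, 0.947, 0.004], [0.003, 0.003, -1.0]]
wrist_force: [0.9, 1.2, -3.1]
gripper_width: 0.0136
knob r 37.5 abs ang -17.3 latch rad 0.384 tool yaw 71.2 yaw wanted 72.7 z 75.8 tilt [0.19 0.19] F [ 0.9  1.2 -3.1] in tool [-0.5  1.4  3.1]
time_s: 17.1
tcp_pos: [0.5993, -0.0535, 0.0758]
eef_rot: [[-0.824, 0.567, -0.0], [0.567, 0.824, 0.004], [0.003, 0.003, -1.0]]
wrist_force: [0.8, 0.6, -2.7]
gripper_width: 0.0132
knob r 37.2 abs ang -33.3 latch rad 0.663 tool yaw 55.5 yaw wanted 56.7 z 75.8 tilt [0.16 0.19] F [ 0.8  0.6 -2.7] in tool [-0.3  0.9  2.7]
```

```bash
python3 -m pendant '0 0 1 0 -.14 0 1; 0 0 1 0 -.14 0 1; 0 0 1 0 -.14 0 1; 0 0 1 0 -.14 0 1; 0 0 1 0 -.14 0 1'; python3 la.py;  python3 -m pendant '0 0 1 0 -.14 0 1; 0 0 1 0 -.14 0 1; 0 0 .8 0 -.1 0 1'; python3 la.py
```

```text
time_s: 17.52
tcp_pos: [0.5866, -0.065, 0.0758]
eef_rot: [[-0.489, 0.872, 0.0], [0.872, 0.489, 0.006], [0.005, 0.003, -1.0]]
wrist_force: [0.8, 1.4, -3.2]
gripper_width: 0.0131
knob r 36.9 abs ang -60.2 latch rad 1.132 tool yaw 29.3 yaw wanted 29.8 z 75.8 tilt [0.31 0.18] F [ 0.8  1.4 -3.2] in tool [0.9 1.3 3.2]
time_s: 17.77
tcp_pos: [0.5776, -0.0686, 0.0758]
eef_rot: [[-0.251, 0.968, 0.001], [0.968, 0.251, 0.007], [0.007, 0.003, -1.0]]
wrist_force: [0.4, -0.0, -2.6]
gripper_width: 0.013
knob r 36.8 abs ang -75.2 latch rad 1.395 tool yaw 14.5 yaw wanted 14.8 z 75.8 tilt [0.38 0.15] F [ 0.4 -0.  -2.6] in tool [-0.1  0.4  2.6]
```

```bash
python3 -m pendant '0 0 1 -.02 -.13 0 1; 0 0 .8 -.02 -.1 0 1; 0 0 0 0 0 0 1'; python3 la.py
python3 - <<'E'
from h import *
snap("wrist","w10"); snap("top","t10")
p=cv2.imread("pics/t10.png"); cv2.imwrite("pics/t10z.png",cv2.resize(p[190:320,300:405],None,fx=4.5,fy=4.5,interpolation=cv2.INTER_CUBIC))
E
```

```text
time_s: 18.02
tcp_pos: [0.5711, -0.0696, 0.0758]
eef_rot: [[-0.088, 0.996, -0.0], [0.996, 0.088, 0.009], [0.009, 0.001, -1.0]]
wrist_force: [-0.7, -0.8, -2.4]
gripper_width: 0.0135
knob r 36.7 abs ang -85.4 latch rad 1.573 tool yaw 5.0 yaw wanted 4.6 z 75.8 tilt [0.53 0.04] F [-0.7 -0.8 -2.4] in tool [-0.7 -0.8  2.4]
```

View pics/w10.png

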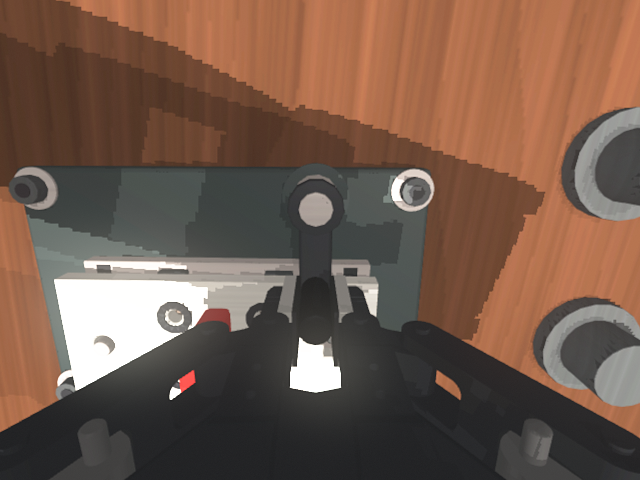

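```bash
cat > arm.py <<'E'
from h import *
import sys
n=sys.argv[1]; p,d,K,T=load(n); v,u=np.mgrid[:480,:640]
X=1000*(np.stack([(u-K[0,2])/K[0,0]*d,(v-K[1,2])/K[1,1]*d,d],-1)@T[:3,:3].T+T[:3,3]); Z=X[...,2]
q=(d>0)&(Z>60)&(Z<66.5)&(np.hypot(X[...,0]-569,X[...,1]+60)<40)
h,e=np.histogram(Z[(d>0)&(Z>58)&(Z<110)&(np.hypot(X[...,0]-569,X[...,1]+60)<45)],bins=np.arange(58,111,2)); print([(int(a),int(b)) for a,b in zip(e,h) if b>20])
C=[]
for y in np.arange(-120,-20,4):
    k=q&(abs(X[...,1]-y)<2)
    if k.sum()>15: 
        xs=X[...,0][k]; C.append((y,xs.min(),xs.max())); 
C=np.array(C); print(C.round(1))
b=(d>0)&(Z>24)&(Z<29)&(X[...,0]>390)&(X[...,0]<645)&(X[...,1]<0)&(X[...,1]>-195)
A=X[cv2.morphologyEx(b.astype(np.uint8),cv2.MORPH_OPEN,np.ones((3,3)))>0]
# +y edge line of base
E=[]
for x in range(425,630,5):
    k=A[abs(A[:,0]-x)<2.5]
    if len(k)>5:E.append((x,k[:,1].max()))
E=np.array(E); g=np.polyfit(E[:,0],E[:,1],1); r=E[:,1]-np.polyval(g,E[:,0]); k=abs(r)<1.5; g=np.polyfit(E[k,0],E[k,1],1); print("base +y edge slope deg",np.degrees(np.arctan(g[0])).round(2),k.sum())
kn=(d>0)&(Z>102)&(Z<107)&(np.hypot(X[...,0]-571,X[...,1]+70)<15); print("knob top",kn.sum(),X[kn].mean(0).round(1),np.ptp(X[kn],0).round(1))
pv=(d>0)&(Z>66.5)&(Z<70)&(np.hypot(X[...,0]-568,X[...,1]+33)<14); print("cap",pv.sum(),X[pv].mean(0).round(1),np.ptp(X[pv],0).round(1))
a=X[kn].mean(0)-X[pv].mean(0); an=np.degrees(np.arctan2(a[1],a[0])); print("r",np.hypot(*a[:2]).round(1),"ang",an.round(2))
E
python3 arm.py w10
```

```text
[(62, 682), (64, 2352), (66, 733), (68, 274), (70, 38), (72, 53), (74, 40), (76, 79), (78, 61), (80, 96), (82, 144), (84, 179), (86, 195), (88, 200), (90, 188), (92, 203), (94, 229), (96, 249), (98, 248), (100, 238), (102, 499), (104, 806), (106, 143), (108, 120)]
[[-68.  563.2 578.2]
 [-64.  562.8 578.5]
 [-60.  562.6 578.1]
 [-56.  562.2 578.1]
 [-52.  561.9 577.8]
 [-48.  561.7 577.4]
 [-44.  559.  577.6]
 [-40.  556.4 580. ]
 [-36.  555.1 581.4]
 [-32.  555.  581.3]
 [-28.  555.2 580.4]
 [-24.  557.4 579.2]]
base +y edge slope deg 4.67 28
knob top 1164 [571.1 -70.1 104.3] [22.5 21.   5. ]
cap 865 [568.2 -32.9  67.7] [21.2 19.9  3.2]
r 37.3 ang -85.5
```

View pics/t10z.png

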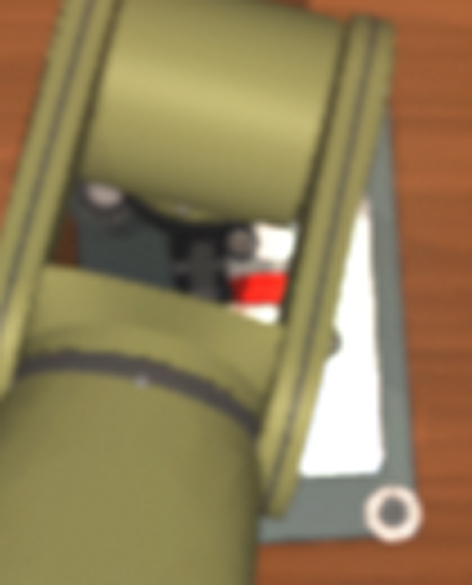

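```bash
python3 -m pendant '0 0 0 0 0 0 .95; 0 0 0 0 0 0 .8; 0 0 0 0 0 0 .65; 0 0 0 0 0 0 .65; 0 0 0 0 0 -.4 .65'; python3 -m pendant '0 0 0 0 0 -.8 .65; 0 0 0 0 0 -.9 .65; 0 0 0 -.2 0 -.9 .65; 0 0 0 -.5 0 -.4 .65; 0 0 0 -.2 0 0 .65'; python3 -m pendant '0 0 0 0 0 0 .65; 0 0 0 0 0 0 .65'
python3 - <<'E'
from h import *
snap("wrist","w11")
E
python3 arm.py w11
```

```text
time_s: 18.53
tcp_pos: [0.5719, -0.07, 0.0861]
eef_rot: [[-0.095, 0.995, -0.0], [0.995, 0.095, 0.009], [0.009, 0.001, -1.0]]
wrist_force: [-0.2, 0.0, -0.2]
gripper_width: 0.03
time_s: 18.95
tcp_pos: [0.5761, -0.094, 0.1695]
eef_rot: [[-0.098, 0.995, 0.005], [0.995, 0.098, 0.007], [0.006, 0.006, -1.0]]
wrist_force: [0.2, 0.0, -0.3]
gripper_width: 0.0299
time_s: 19.12
tcp_pos: [0.5769, -0.096, 0.1706]
eef_rot: [[-0.096, 0.995, 0.008], [0.995, 0.096, 0.006], [0.005, 0.009, -1.0]]
wrist_force: [-0.1, 0.7, -0.2]
gripper_width: 0.0301
[(62, 361), (64, 1113), (66, 293), (68, 129), (102, 119), (104, 232)]
[[-92.  565.2 578.9]
 [-88.  564.9 580.3]
 [-72.  563.6 578.9]
 [-68.  563.2 578.5]
 [-64.  562.9 578. ]
 [-60.  562.5 577.6]
 [-56.  562.2 577.9]
 [-52.  561.8 577.6]
 [-48.  561.6 577.2]
 [-44.  559.1 577.2]
 [-40.  556.6 579.8]
 [-36.  554.9 581.4]
 [-32.  555.2 581.3]
 [-28.  555.1 580.3]
 [-24.  557.7 578.4]]
base +y edge slope deg 5.28 3
knob top 355 [571.3 -72.6 104.3] [13.5 13.6  4.3]
cap 377 [568.  -33.2  67.7] [24.  17.2  3.3]
r 39.6 ang -85.23
```

View pics/w11.png

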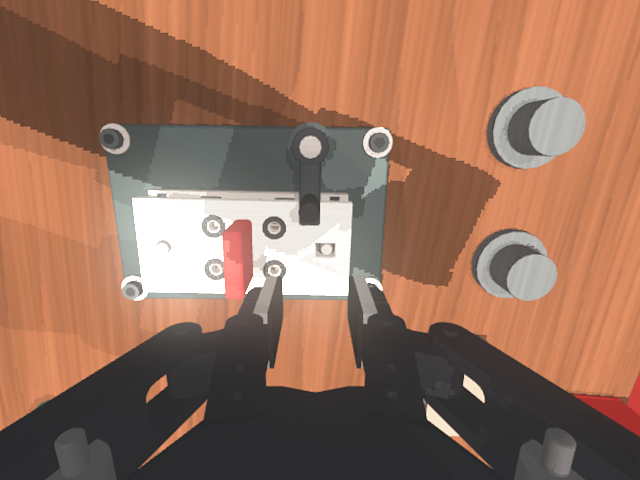

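Run:
```python
from h import *
p,d,K,T=load("w11"); v,u=np.mgrid[:480,:640]
X=1000*(np.stack([(u-K[0,2])/K[0,0]*d,(v-K[1,2])/K[1,1]*d,d],-1)@T[:3,:3].T+T[:3,3]); Z=X[...,2]
q=(d>0)&(v<290)&(abs(Z-54.4)<1.5)&(abs(X[...,0]-523)<88)&(abs(X[...,1]+117)<44)
A=np.c_[X[q][:,:2]-[523,-117],np.ones(q.sum())]; print("plane",np.linalg.lstsq(A,Z[q],rcond=None)[0].round(4), cv2.minAreaRect(X[q][:,:2].astype(np.float32)))
b=(d>0)&(abs(Z-26.4)<1.2)&(v<300); print("base z",np.median(Z[b]))
from station import bot; print(bot.sense()['time_s'],bot.sense()['wrist_force'])
bot.close_job()
```

```text
plane [-9.00000e-04 -1.00000e-04  5.45434e+01] ((521.9589233398438, -115.99470520019531), (170.8700408935547, 76.14542388916016), 4.2660675048828125)
base z 26.531792395159208
19.1667 [-0.28915719  0.44478151 -0.11089137]
the job is handed in; nothing more can be done
```

I fitted the red-handled template on both pins, flat on the blank, and swung the latch square across it. The job was handed in at about 19.2 s of the 70 s allowed.

**Fitting:** I found the true pin positions in the wrist camera and gripped the red handle. I lowered the template in small steps and met no contact until the blank. A light press then gave about 15 N, with a 6 N sideways force because the hole was rubbing the tall pin. I moved the template about 1.5 mm to clear it, pressed lightly again and let go.

**Latch:** I gripped the knob and swung it round in one arc, then released it and backed off.

**Last checks:**
- **Template:** the plate top measures about 54.0 mm, where 54 is fully home. That is after taking off a camera height offset of about 0.5 mm, seen on the fixture base. It is flat to within 0.1°, and both pins show in their holes.
- **Latch:** it stands at about 1.57 rad from the last picture, square across the template.
- **Robot:** it is clear of everything with no load on the wrist.

**Disagreements:**
- The bench cameras placed the template and the locator plate about 2 mm off the wrist camera. I went by the wrist camera throughout.
- While swinging the latch, the gripper's path came out 1 to 3 mm smaller in radius than the knob's 40 mm. It had no effect on where the latch ended up.
- I took no final picture of the black-handled template and the rest of the bench. The arm did not touch them at any point I could see.

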